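Load and start the jar shaker

TASK

The jar shaker is still set to run: bring its speed lever fully to off (towards the robot), then loosen the clamp knob fully (anticlockwise) and draw the clamp bar fully open by its blue grip. Stand every sample jar that waits on the worktop just left of the shaker (two to four, white or blue lids; the jars far at the back stay) upright on the grey deck between the clamp bar and the back fence, then push the bar up snug against the jars so that they are held against the fence, and turn the clamp knob fully tight again (clockwise). Last, set the speed lever in line with the red pointer; never slide the bar while its clamp is tight, and do not knock over the spice jar.

Things in the scene. Friction and masses are not known exactly. Their poses are not given: they have to be found in the camera images.
- shaker: Fixed white jar shaker, housing 205 (x) x 375 (y) mm. Origin: centre of its underside; x to the back (away from the robot), y left, z up; offsets in this frame, mm. Grey deck, top z=45, y -125 to 125. Back fence: inner face x=70, top z=87; end stops as high beyond y=+-125, x -55 to 82. Lever console right: y -189 to -135, x -87 to 63, top z=74. Knob on a block at the left.
- deck (a point): Centre of the deck's top (shaker 0, 0, 45); axes as the shaker. A jar against the fence has its centre at x=44 mm here; four jars fit side by side, e.g. at y = -93, -31, 31, 93. Bar fully open: the free space is x=-55 to 70 mm; closed on the jars, 52 mm are left.
- clamp_bar (a joint): Slide of the aluminium clamp bar, m: 0 = closed stop (50 mm gap to the fence, a little under a jar, so jars stop it at 0.001 to 0.003), 0.075 = fully open (shaker -x, towards the robot). Starts nearly closed; about 4 N friction, stays where left. The bar is 240 mm long (y), 14 mm thick, its top 42 mm above the deck.
- bar_grip (a point): Top centre of the blue grip fin on the bar, 55 mm above the deck, 43 mm in front of the bar's centre line. The fin is 16 mm thick (y), 44 mm long (x), 52 mm high: pinch it across its thickness from above. It moves with the bar.
- clamp_knob (a joint): Angle of the black clamp knob, rad: 0 = fully loose stop, 1.2 = fully tight stop; grows clockwise seen from above. Starts tight. Stays where it is left; about 0.04 N m friction.
- knob_grip (a point): On the knob's axis (shaker x=-45, y=157), 118 mm above the worktop, 2 mm below the top of its bar grip: 44 mm long, 14 thick, 24 high, lengthwise along this point's x axis, which turns with the knob (at joint 0: the shaker's x). Below it a disc 44 mm across. Pinch the grip across its thickness from above.
- speed_lever (a joint): Angle of the speed lever, rad: 0 = off, leaning 0.7 rad from upright towards the robot (shaker -x); grows as it swings away from the robot, to 1.4 at its stop; upright at 0.7. Stays where left; about 0.12 N m friction, 1.5 N at the ball.
- lever_ball (a point): Centre of the lever's black ball, 26 mm across, 90 mm from the pivot; the point's z axis is upright at joint 0 and turns with the lever. The ball is at shaker x = -15 - 90 sin(0.7 - q), y = -152, z = 78 + 90 cos(0.7 - q).
- lever_pivot (a point): Pivot of the lever and pointer, shaker x=-15, y=-152, z=78; hinge axis along the shaker's y.
- speed_pointer (a joint): Angle of the red pointer on the round scale plate beside the lever, same axis, zero and direction as the speed lever: the lever is in line with it when the two joint values are equal. It does not move during the work.
- pointer_tip (a point): Outer end of the red pointer, a 10 mm wide tab, 70 mm from the pivot, 15 mm to the right (-y) of the lever.
- spice_jar: Bystander: spice jar with ochre-yellow cap, 44 mm across, 106 mm high, standing behind the sample jars; origin at the centre of its underside. Not to be knocked over.
- sample_jar1: Sample jar with white screw lid, 53 mm across and 64 mm high, about 0.1 kg, smooth (friction about 0.4), standing on the worktop at the left; origin at the centre of its underside, z up. May be absent.
- sample_jar2: Sample jar with white screw lid, 53 mm across and 64 mm high, about 0.1 kg, smooth (friction about 0.4), standing on the worktop at the left; origin at the centre of its underside, z up. May be absent.
- sample_jar3: Sample jar with blue screw lid, 53 mm across and 64 mm high, about 0.1 kg, smooth (friction about 0.4), standing on the worktop at the left; origin at the centre of its underside, z up. May be absent.
- sample_jar4: Sample jar with white screw lid, 53 mm across and 64 mm high, about 0.1 kg, smooth (friction about 0.4), standing on the worktop at the left; origin at the centre of its underside, z up. May be absent.
Things that resemble listed ones, but are neither listed nor needed, are in the scene too. What is shaped like the sample_jar1 but purple is not meant. What is shaped like the sample_jar4 but orange or yellow is not meant.

How it is judged:
On the way, in this order (a step that is already met when the one before it is completed fails the run):
1. the speed lever is off (under 0.1 rad) (value of joint speed_lever below 0.1 rad), for 0.2 s.
2. the clamp knob is loose (under 0.2 rad) (value of joint clamp_knob below 0.2 rad), for 0.2 s.
3. the clamp bar is fully open (over 0.067 m) (value of joint clamp_bar above 0.067 m), for 0.2 s.
4. every jar stands upright on the deck between bar and fence, speed lever still off (value of joint speed_lever below 0.15 rad and x of sample_jar1 in the frame of deck between -0.035 and 0.055 m and y of sample_jar1 in the frame of deck between -0.12 and 0.12 m and z of sample_jar1 in the frame of deck between -0.005 and 0.006 m and angle between each of sample_jar1, sample_jar2, sample_jar3, sample_jar4's own z axis and vertical below 0.1 rad and x of sample_jar2 in the frame of deck between -0.035 and 0.055 m and y of sample_jar2 in the frame of deck between -0.12 and 0.12 m and z of sample_jar2 in the frame of deck between -0.005 and 0.006 m and x of sample_jar3 in the frame of deck between -0.035 and 0.055 m and y of sample_jar3 in the frame of deck between -0.12 and 0.12 m and z of sample_jar3 in the frame of deck between -0.005 and 0.006 m and x of sample_jar4 in the frame of deck between -0.035 and 0.055 m and y of sample_jar4 in the frame of deck between -0.12 and 0.12 m and z of sample_jar4 in the frame of deck between -0.005 and 0.006 m), for 0.2 s.
5. the bar is closed on the jars (under 0.008 m) (value of joint clamp_bar below 0.008 m), for 0.2 s.
6. the clamp knob is tight (over 1.0 rad) (value of joint clamp_knob above 1 rad), for 0.2 s.
7. the speed lever is in line with the red pointer (within 0.12 rad) (angle between the z axis of lever_ball and the z axis of pointer_tip, either way round below 0.12 rad), for 0.2 s.
At the end, for the whole second after the job is handed in: Every present jar stands on the deck (within 6 mm of its height, upright within 0.1 rad) against the fence, centre 30 to 55 mm from the deck's centre line in x; bar under 0.008 m, knob over 1.0 rad, lever within 0.12 rad of the red pointer, all at rest (value of joint clamp_bar below 0.008 m and value of joint clamp_knob above 1 rad and angle between the z axis of lever_ball and the z axis of pointer_tip, either way round below 0.12 rad and velocity of joint speed_lever between -0.05 and 0.05 rad/s and x of sample_jar1 in the frame of deck between 0.03 and 0.055 m and y of sample_jar1 in the frame of deck between -0.12 and 0.12 m and z of sample_jar1 in the frame of deck between -0.005 and 0.006 m and angle between each of sample_jar1, sample_jar2, sample_jar3, sample_jar4's own z axis and vertical below 0.1 rad and x of sample_jar2 in the frame of deck between 0.03 and 0.055 m and y of sample_jar2 in the frame of deck between -0.12 and 0.12 m and z of sample_jar2 in the frame of deck between -0.005 and 0.006 m and x of sample_jar3 in the frame of deck between 0.03 and 0.055 m and y of sample_jar3 in the frame of deck between -0.12 and 0.12 m and z of sample_jar3 in the frame of deck between -0.005 and 0.006 m and x of sample_jar4 in the frame of deck between 0.03 and 0.055 m and y of sample_jar4 in the frame of deck between -0.12 and 0.12 m and z of sample_jar4 in the frame of deck between -0.005 and 0.006 m and linear speed of each of sample_jar1, sample_jar2, sample_jar3, sample_jar4 below 0.02 m/s); the robot touches nothing.
It fails at once if the robot slides the bar while its clamp is tight (value of joint clamp_knob above 0.7 rad and contact force between shaker and the fingers above 1 N and (velocity of joint clamp_bar above 0.05 m/s or velocity of joint clamp_bar below -0.05 m/s)).
It fails at once if the spice jar is knocked over (angle between spice_jar's own z axis and vertical above 0.5 rad).
Of sample_jar1, sample_jar2, sample_jar3, sample_jar4 only 2 to 4 are there at a start; the rules pass over those that are not, and their reading is None.
At some moment in a run one of sample_jar1, sample_jar2, sample_jar3, sample_jar4 may be knocked a few centimetres aside while the robot is not near it.
It also fails if it takes over 210 s, if anything falls off the work surface, if the arm or the gripper's body presses on something with over 40 N, if the wrist force passes 120 N, or if a joint passes its speed limit or range.

ROBOT

A 6-joint arm with a two-finger parallel gripper is mounted at the origin on a cart in front of the work surface, level with it; the furniture and walls round the work are solid. World frame = base frame: x ahead of the robot, y to its left, z up, the work surface at z = 0. Lengths are in m, angles in rad, forces in N, time in s.
With the tool pointing down it reaches from about 0.275 to 0.725 m from the base axis. Payload 15.9 kg.
Tool frame: the origin (TCP) lies at the very end of the fingers, on their centre line; the grasp point (between the pads) lies 19 mm behind it; z points along the fingers, y is the line along which they close (so a half turn about z gives the same grasp; the last joint's range is limited). The gripper opens to 85 mm and grips with 20 to 120 N. Pads are 22 mm wide; open, the fingers measure 114 mm over their backs; the gripper's body (76 mm by 85 mm) begins 54 mm behind the grasp point. The pads swing forward as they close: fully open they stand 13 mm farther back than shut.
Start: joints at [0, 0.213, -0.034, 1.323, 0, 1.571], TCP at [0.5, -0, 0.231] pointing down, gripper open.
Joint ranges: [-2.98, 2.98], [-0.74, 1.72], [-1.14, 1.35], [-2.1, 2.04], [-1.57, 1.44], [-3.14, 3.14]. Speed limits (rad/s): [1.89, 1.89, 2.39, 2.57, 3.14, 3.14].

INTERFACE

Orientations are given as a unit quaternion [w, x, y, z].
In Python, from station import get_state, get_image, get_calibration, sign_off, recognise, mark_of gives the robot as it stands. The module is installed in compiled form; this text tells all that it offers.
- The arm moves only by the tool jog_arm, never from a script. Its arguments are lists of equal length, an entry for each row: "slide": the shift along the tool's x, y, z each as a share of 0.75 m, from -1 to 1, a list of three; "delta_rot": the turn, a rotation vector about the tool's x, y, z each as a share of pi/4 rad, from -1 to 1, a list of three; "hand": the opening, from 0 (shut) to 1 (fully open). In form: {"slide": [[x, y, z], ...], "delta_rot": [[rx, ry, rz], ...], "hand": [hand, ...]}. A call has 1 to 20 rows; each row is the pose to reach, as a shift and turn from the pose commanded when the call began, along the tool's axes at that moment; what a row does not reach only later rows make up. A row lasts 1/12 s, in which the tool goes at most 41.7 mm and 7.16 degrees, less where a joint would pass 70% of its speed; a pose out of reach is approached as far as the arm can. A call with a number of a shift or a turn outside -1 to 1 is refused whole. A call with a gripper value outside its range is refused whole. The fingers move at their own pace and stop on an object; the grip force is fixed at half the most. Time passes only in rows, so rows that repeat a pose let the fingers close. It gives the time, the measured TCP pose, the force, the opening and the grip force at its end, in the units of the state.
- get_state(): the state, without advancing time (a new reading comes with each control period).
- get_image(name): name is "scene" or "side" or "wrist"; returns the picture (480x640x3 uint8, red, green, blue); there is no depth.
- get_calibration(name): a dict with "fx", "fy", "cx", "cy" (pixels), "pose" (4x4, takes a point from camera to world coordinates); the wrist camera has in their place "tool_from_camera" (4x4, takes a point from camera to tool coordinates, whose origin is the TCP and whose axes are the flange's). Camera axes: x right, y down, z forward; pixel columns grow to the right and rows downward; lengths in m; the calibration is good to about 2 mm. A picture is of the moment at which its call begins: read the wrist's pose just before it. get_calibration takes no time and is no camera call.
- sign_off(): hands the job in; it is judged then, once.
Trained networks look in the newest picture that a camera, given by its name, has taken for a name from the list of things; names that differ only in an ending like _2 or _b are one class to them, and where a whole thing is asked for, a point or a joint stands for the part that bears it (a point fixed in the world has none). Each returns a list of dicts, best first, with "score" (0 to 1); they miss things now and then, are a little off and sometimes report something else, mostly with a low value. They report only what shows in the picture. A call takes as long as a camera call. They do not tell look-alikes from the thing itself.
- recognise(thing, camera): "position" ([x, y, z] in m, in world coordinates, good to about 4 mm: the middle of the surface that is visible of it).
- mark_of(thing, camera): "position" ([x, y, z] in m, in world coordinates, good to about 4 mm: a listed point, or the origin of a listed thing).
The state is a dict: "clock": time; "joint_positions": joint angles; "joint_vel": joint speeds; "joint_efforts": joint torques, N m; "tool_pos": TCP position; "eef_rot": TCP orientation; "ft_force": force on the tool from outside, world axes, zero at the start; "wrist_torque": the same for the moment, N m; "width": finger opening in m; "grip_force": force on a finger pad.
Only numpy, scipy, OpenCV 4.12 (cv2) and the standard library are available. Lean on these libraries where they do the work, as an engineer would, in place of code of your own. Each camera call takes 0.05 s, during which the arm holds its last target. There are 200 camera calls.

## Working session

There is one attempt and no reset: what is moved stays moved. The work goes in short steps, Python scripts to look and compute and a tool call to move; the robot and the scene stay as the last step left them, time stands still between calls to the robot, and variables do not carry over. Pictures are saved under pics/ and viewed, at most 17 in all, crops included, and the job is handed in when it is done.

Besides the shell and the picture viewer there is one more tool, called after "Call:" as name(argument=value, ...) on one line, values as JSON. jog_arm: Moves the arm, as the interface text tells. Shift numbers are shares of 0.75 m and turn numbers shares of pi/4 rad, none past 1 either way. Its arguments: {"type":"object","properties":{"slide":{"type":"array"},"delta_rot":{"type":"array"},"hand":{"type":"array"}},"required":["slide","delta_rot","hand"]}

```bash
mkdir -p pics
python3 - <<'E'
from station import *
import cv2,numpy as np
s=get_state();print(s)
for c in ("scene","side"):
    im=get_image(c);cv2.imwrite(f"pics/{c}0.png",im[:,:,::-1])
    k=get_calibration(c);print(c,k["fx"],k["cx"],k["cy"],np.round(k["pose"],3).tolist())
    for t in ["shaker","deck","bar_grip","knob_grip","lever_ball","lever_pivot","pointer_tip","spice_jar","sample_jar1","sample_jar3"]:
        print(t,[(np.round(d["position"],3).tolist(),round(d["score"],2)) for d in mark_of(t,c)][:7])
print(get_calibration("wrist"))
E
```

```text
{'clock': 0.0, 'joint_positions': array([ 3.78237444e-05,  2.13354523e-01, -3.50189083e-02,  1.32347737e+00,
       -2.37429990e-08,  1.57079248e+00]), 'joint_vel': array([ 0.00027523, -0.00012146, -0.00080113,  0.00129454,  0.00023167,
        0.00031513]), 'joint_efforts': array([-1.43474466e-03, -6.86183596e+01,  4.87125492e+01,  1.75234705e-02,
       -1.83502889e-04, -7.31988712e-05]), 'tool_pos': array([4.99688394e-01, 1.88925928e-05, 2.30832914e-01]), 'eef_rot': array([-3.72799934e-04,  7.07091949e-01,  7.07121417e-01, -3.72829389e-04]), 'ft_force': array([ 0.81641442,  0.90222203, -0.13383717]), 'wrist_torque': array([-0.01046566,  0.01672574, -0.02344926]), 'grip_force': 0.0, 'width': 0.08475794033479761}
scene 553.246436987775 318.81752474684896 237.05934637553307 [[-0.798, 0.54, -0.269, 0.925], [0.603, 0.706, -0.372, 0.575], [-0.011, -0.459, -0.888, 1.224], [0.0, 0.0, 0.0, 1.0]]
shaker [([0.54, -0.044, -0.003], 0.71)]
deck [([0.54, -0.053, 0.041], 0.6), ([0.562, -0.214, 0.15], 0.33)]
bar_grip [([0.486, -0.058, 0.099], 0.78)]
knob_grip [([0.487, -0.058, 0.102], 0.57)]
lever
[... 1300 characters left out ...]
57), ([0.448, 0.342, -0.002], 0.56)]
sample_jar3 [([0.562, 0.39, -0.0], 0.85), ([0.448, 0.252, -0.002], 0.78), ([0.549, 0.218, 0.001], 0.67), ([0.486, 0.438, -0.002], 0.6), ([0.569, 0.302, -0.001], 0.57), ([0.448, 0.342, -0.002], 0.56)]
{'fx': 350.4320610098134, 'fy': 350.4320610098134, 'cx': 319.8986507770837, 'cy': 238.69521946291854, 'tool_from_camera': array([[-5.28903599e-04, -9.49538760e-01, -3.13649269e-01,
         7.99552183e-02],
       [ 9.99999781e-01, -3.77223093e-04, -5.44288005e-04,
         2.41799191e-04],
       [ 3.98506810e-04, -3.13649488e-01,  9.49538751e-01,
        -1.42272870e-01],
       [ 0.00000000e+00,  0.00000000e+00,  0.00000000e+00,
         1.00000000e+00]])}
```

View pics/scene0.png

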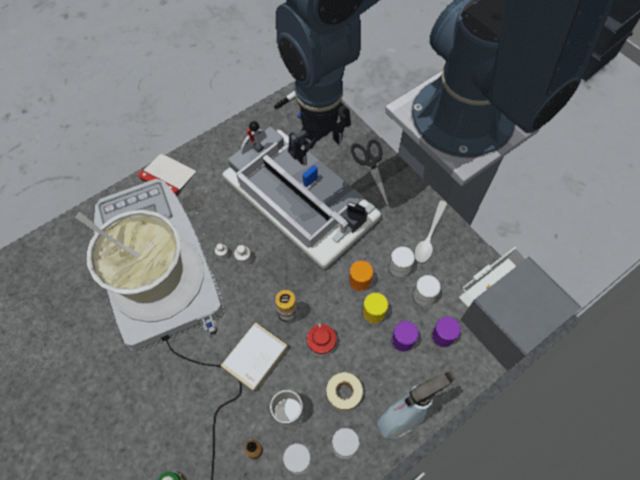

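View pics/side0.png

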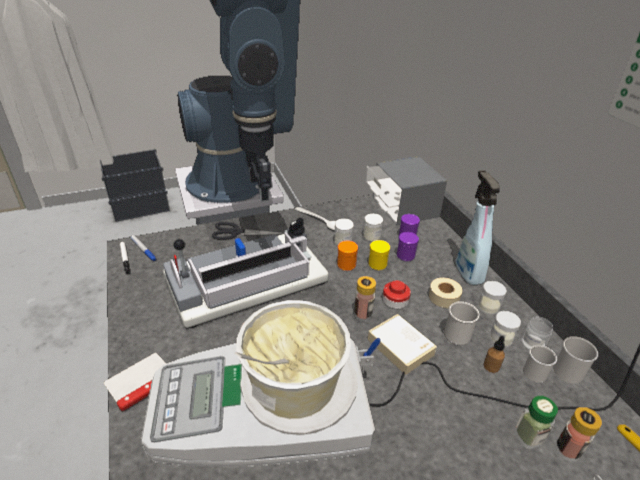

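Scene: the white-lid jars left of the shaker are at pixels (402,262) and (428,290). The orange (361,275), yellow (375,308) and purple (405,335)/(447,331) jars are decoys, and the whites at (345,442)/(297,458) are the far-back ones that stay. The lever is at about (253,130), the knob at (355,215), and the spice jar at (285,303). Side view shows the same layout: the whites at (344,232)/(373,227), no blue lids. I'll look from the wrist next.

Call:
jog_arm(slide=[[-0.2, 0, -0.2], [-0.2, 0, -0.2], [-0.2, 0, -0.2], [-0.2, 0, -0.2], [-0.2, 0, -0.2], [-0.2, 0, -0.2], [-0.2, 0, -0.2], [-0.2, 0, -0.2], [-0.2, 0, -0.2]], delta_rot=[[0, 0, 0], [0, 0, 0], [0, 0, 0], [0, 0, 0], [0, 0, 0], [0, 0, 0], [0, 0, 0], [0, 0, 0], [0, 0, 0]], hand=[1, 1, 1, 1, 1, 1, 1, 1, 1])

```text
clock: 1.85
tool_pos: [0.4997, -0.1491, 0.3801]
eef_rot: [-0.001, 0.707, 0.707, -0.0]
ft_force: [-0.7, 0.4, -0.0]
width: 0.0856
grip_force: 0.0
```

```bash
cat > h.py <<'E'
from station import *
import cv2,numpy as np
from scipy.spatial.transform import Rotation as R
def pose(s=None):
    s=s or get_state(); q=s["eef_rot"]
    return np.array(s["tool_pos"]),R.from_quat([q[1],q[2],q[3],q[0]])
def down(yaw): # tool at yaw: tool y = world x turned by yaw
    return R.from_euler('z',yaw)*R.from_matrix([[0,1,0],[1,0,0],[0,0,-1]])
def go(p,yaw=None,R1=None,base=None):
    p0,R0=base or pose(); R1=R1 or (down(yaw) if yaw is not None else R0)
    s=R0.inv().apply(np.array(p)-p0)/.75; r=(R0.inv()*R1).as_rotvec()/(np.pi/4)
    print("slide",np.round(s,4).tolist(),"rot",np.round(r,3).tolist(),"rows",int(np.ceil(max(np.linalg.norm(s)*.75/.0417,np.linalg.norm(r)*45/7.16))))
    return np.array(p),R1
def cam(n):
    k=get_calibration(n); K=np.array([[k["fx"],0,k["cx"]],[0,k["fy"],k["cy"]],[0,0,1]])
    if n=="wrist":
        p,r=pose(); T=np.eye(4);T[:3,:3]=r.as_matrix();T[:3,3]=p; T=T@k["tool_from_camera"]
    else: T=np.array(k["pose"])
    return K,T
def shot(n,f=None):
    K,T=cam(n); im=get_image(n)[:,:,::-1].copy()
    if f: cv2.imwrite(f"pics/{f}.png",im)
    return im,K,T
def proj(K,T,P):
    P=np.atleast_2d(P); c=(P-T[:3,3])@T[:3,:3]; u=c@K.T; return u[:,:2]/u[:,2:]
def onplane(K,T,uv,z):
    d=T[:3,:3]@np.linalg.solve(K,[uv[0],uv[1],1]); return T[:3,3]+d*(z-T[2,3])/d[2]
def marks(c,ts,n=3):
    for t in ts: print(c,t,[(np.round(d["position"],3).tolist(),round(d["score"],2)) for d in mark_of(t,c)][:n])
E
python3 - <<'E'
from h import *
print(pose()[0])
im,K,T=shot("wrist","w1"); marks("wrist",["shaker","deck","bar_grip","knob_grip","lever_ball","lever_pivot","pointer_tip"])
for c in("scene","side"):
    shot(c,c+"1"); marks(c,["shaker","deck","bar_grip","knob_grip","lever_ball","lever_pivot","pointer_tip"])
E
```

```text
[ 0.49974702 -0.14911958  0.38014925]
wrist shaker [([0.538, -0.048, -0.003], 0.78)]
wrist deck [([0.535, -0.047, 0.046], 0.92)]
wrist bar_grip [([0.489, -0.056, 0.103], 0.97)]
wrist knob_grip [([0.536, -0.048, 0.045], 0.71)]
wrist lever_ball [([0.548, -0.199, 0.172], 0.62)]
wrist lever_pivot [([0.546, -0.2, 0.073], 0.8)]
wrist pointer_tip []
scene shaker [([0.54, -0.047, -0.004], 0.97)]
scene deck [([0.541, -0.047, 0.04], 0.89)]
scene bar_grip [([0.489, -0.058, 0.1], 0.65)]
scene knob_grip [([0.469, 0.101, 0.117], 0.79)]
scene lever_ball [([0.548, -0.199, 0.166], 0.45)]
scene lever_pivot [([0.538, -0.198, 0.077], 0.45)]
scene pointer_tip [([0.562, -0.212, 0.15], 0.61), ([0.448, 0.248, -0.002], 0.36), ([0.547, -0.2, 0.169], 0.24)]
side shaker [([0.537, -0.052, -0.001], 0.61)]
side deck [([0.541, -0.049, 0.044], 0.9), ([0.537, -0.052, 0.002], 0.57)]
side bar_grip [([0.487, -0.05, 0.099], 0.97), ([0.536, -0.054, 0.0], 0.34)]
side knob_grip [([0.473, 0.099, 0.122], 0.63)]
side lever_ball [([0.547, -0.2, 0.166], 0.57)]
side lever_pivot [([0.543, -0.2, 0.076], 0.56)]
side pointer_tip [([0.559, -0.215, 0.148], 0.45)]
```

View pics/w1.png

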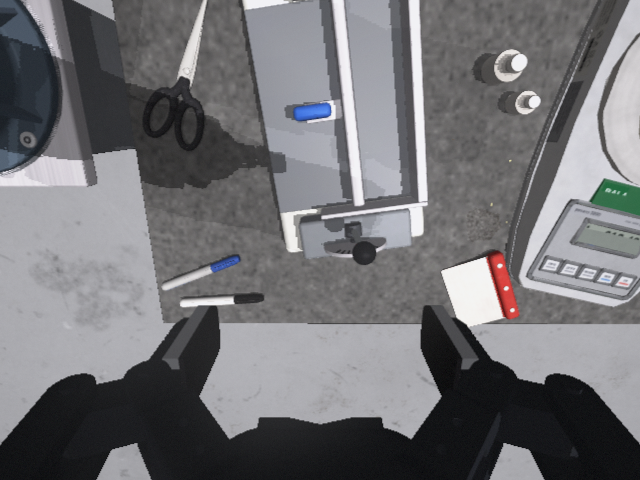

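Run:
```python
from h import *
from scipy.optimize import least_squares
M=[((0,0),[(.535,-.047),(.541,-.047),(.541,-.049),(.539,-.053),(.538,-.047),(.54,-.047),(.537,-.052)]),
((-15,-152),[(.546,-.2),(.538,-.198),(.543,-.2),(.538,-.203),(.542,-.202)]),
((-45,157),[(.469,.101),(.473,.099),(.471,.098)])]
f=lambda v:np.concatenate([ (np.array([[np.cos(v[2]),-np.sin(v[2])],[np.sin(v[2]),np.cos(v[2])]])@np.array(a)/1000+v[:2]-np.array(b)).ravel() for a,b in M])
r=least_squares(f,[.54,-.05,.1]);print(r.x, np.std(r.fun))
K,T=cam("wrist"); im=cv2.imread("pics/w1.png")
x,y,a=r.x
def W(P): 
    P=np.array(P,float)/1000; return np.c_[x+np.cos(a)*P[:,0]-np.sin(a)*P[:,1], y+np.sin(a)*P[:,0]+np.cos(a)*P[:,1],P[:,2]]
big=cv2.resize(im[0:300,220:460],None,fx=2,fy=2,interpolation=cv2.INTER_CUBIC)
for c,l in (((0,255,0),[(70,-125,87),(70,125,87)]),((0,0,255),[(-102,-187,0),(102,-187,0),(102,187,0),(-102,187,0),(-102,-187,0)]),((255,0,255),[(-87,-189,74),(63,-189,74),(63,-135,74),(-87,-135,74),(-87,-189,74)])):
    p=((proj(K,T,W(l))-[220,0])*2).astype(int); cv2.polylines(big,[p.reshape(-1,1,2)],False,c,1)
cs=cv2.imread("pics/side1.png")[220:300,150:230]; cs=cv2.resize(cs,(300,300),interpolation=cv2.INTER_CUBIC)
cc=cv2.imread("pics/scene1.png")[105:175,220:290]; cc=cv2.resize(cc,(300,300),interpolation=cv2.INTER_CUBIC)
out=np.zeros((600,790,3),np.uint8); out[:,:480]=big; out[:300,485:785]=cs; out[300:,485:785]=cc
cv2.imwrite("pics/fit1.png",out)
```

```text
[ 0.53741384 -0.04886089  0.13177165] 0.002441141113131076
```

View pics/fit1.png

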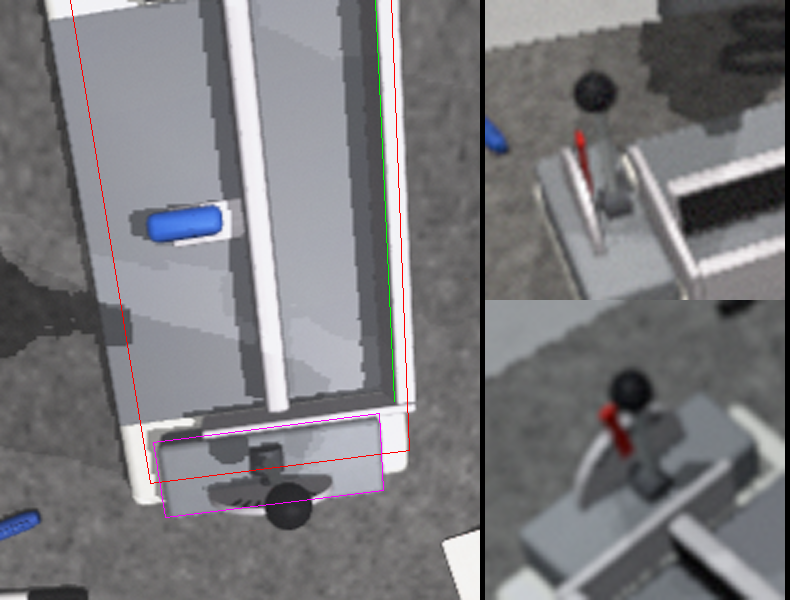

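```bash
cat >> h.py <<'E'
SX,SY,SA=.5374,-.0489,.13
def S(P):
    P=np.array(P,float)/1000; c,s=np.cos(SA),np.sin(SA); return np.array([SX+c*P[0]-s*P[1],SY+s*P[0]+c*P[1],P[2]])
def ball(q): return S([-15-90*np.sin(.7-q),-152,78+90*np.cos(.7-q)])
E
python3 - <<'E'
from h import *
o=S([0,3,0])-S([0,0,0])+[0,0,-.013]
print(ball(.75))
b=go(ball(.75)+o+[0,0,.07],SA); b=go(ball(.75)+o,SA,base=b)
for q in (.6,.45,.3,.15,0,-.04): go(ball(q)+o,SA,base=b)
E
```

```text
[ 0.54669113 -0.20097881  0.16788752]
slide [-0.064, 0.0618, 0.2085] rot [-0.0, -0.0, -0.165] rows 5
slide [0.0, 0.0, 0.0933] rot [0.0, 0.0, 0.0] rows 2
slide [0.0, -0.018, 0.0004] rot [0.0, 0.0, 0.0] rows 1
slide [0.0, -0.0357, 0.0036] rot [0.0, 0.0, 0.0] rows 1
slide [0.0, -0.0527, 0.0093] rot [0.0, 0.0, 0.0] rows 1
slide [0.0, -0.0687, 0.0175] rot [0.0, 0.0, 0.0] rows 2
slide [0.0, -0.0833, 0.0281] rot [0.0, 0.0, 0.0] rows 2
slide [0.0, -0.0869, 0.0312] rot [0.0, 0.0, 0.0] rows 2
```

Call:
jog_arm(slide=[[-0.064, 0.062, 0.2085], [-0.064, 0.062, 0.2085], [-0.064, 0.062, 0.2085], [-0.064, 0.062, 0.2085], [-0.064, 0.062, 0.2085], [-0.064, 0.062, 0.2085], [-0.064, 0.062, 0.2085], [-0.064, 0.062, 0.2085]], delta_rot=[[0, 0, -0.165], [0, 0, -0.165], [0, 0, -0.165], [0, 0, -0.165], [0, 0, -0.165], [0, 0, -0.165], [0, 0, -0.165], [0, 0, -0.165]], hand=[0.75, 0.75, 0.75, 0.75, 0.75, 0.75, 0.75, 0.75])

```text
clock: 3.72
tool_pos: [0.5471, -0.1979, 0.2272]
eef_rot: [0.001, 0.66, 0.751, 0.001]
ft_force: [-0.2, -0.0, 0.4]
width: 0.0646
grip_force: 0.0
```

Call:
jog_arm(slide=[[0, 0, 0.04], [0, 0, 0.0933], [0, 0, 0.0933], [0, 0, 0.0933], [0, 0, 0.0933], [0, 0, 0.0933], [0, 0, 0.0933], [0, 0, 0.0933], [0, 0, 0.0933], [0, 0, 0.0933]], delta_rot=[[0, 0, 0], [0, 0, 0], [0, 0, 0], [0, 0, 0], [0, 0, 0], [0, 0, 0], [0, 0, 0], [0, 0, 0], [0, 0, 0], [0, 0, 0]], hand=[0.75, 0.75, 0.75, 0.75, 0, 0, 0, 0, 0, 0])

```text
clock: 4.55
tool_pos: [0.5478, -0.1984, 0.1574]
eef_rot: [0.002, 0.66, 0.751, 0.001]
ft_force: [-0.8, 0.5, 13.7]
width: 0.0226
grip_force: 58.1
```

Call:
jog_arm(slide=[[0, 0, 0], [0, 0, 0], [0, 0, 0.0107], [0, 0, 0.0107], [0, 0, 0.0107], [0, 0, 0.0107], [0, 0, 0.0107], [0, -0.018, 0.0107], [0, -0.0357, 0.014], [0, -0.0527, 0.02], [0, -0.0687, 0.028], [0, -0.0833, 0.0388], [0, -0.0869, 0.0419], [0, -0.0869, 0.0419], [0, -0.0869, 0.0419], [0, -0.0869, 0.0419]], delta_rot=[[0, 0, 0], [0, 0, 0], [0, 0, 0], [0, 0, 0], [0, 0, 0], [0, 0, 0], [0, 0, 0], [0, 0, 0], [0, 0, 0], [0, 0, 0], [0, 0, 0], [0, 0, 0], [0, 0, 0], [0, 0, 0], [0, 0, 0], [0, 0, 0]], hand=[0.5, 0.5, 0.5, 0, 0, 0, 0, 0, 0, 0, 0, 0, 0, 0, 0, 0])

```text
clock: 5.88
tool_pos: [0.4857, -0.2054, 0.1288]
eef_rot: [0.004, 0.659, 0.752, 0.004]
ft_force: [-6.5, 24.2, 60.7]
width: 0.0233
grip_force: 110.5
```

Call:
jog_arm(slide=[[0, 0.003, -0.008], [0, 0.003, -0.008], [0, 0.003, -0.008], [0, 0.003, -0.008], [0, 0.003, -0.05], [0, 0.003, -0.1], [0, 0.003, -0.15], [0, 0.003, -0.15], [0, 0.003, -0.15], [0, 0.003, -0.15]], delta_rot=[[0, 0, 0], [0, 0, 0], [0, 0, 0], [0, 0, 0], [0, 0, 0], [0, 0, 0], [0, 0, 0], [0, 0, 0], [0, 0, 0], [0, 0, 0]], hand=[0.7, 0.7, 0.7, 0.7, 0.7, 0.7, 0.7, 0.7, 0.7, 0.7])

```text
clock: 6.72
tool_pos: [0.4839, -0.2062, 0.2353]
eef_rot: [-0.0, 0.66, 0.751, -0.0]
ft_force: [-0.4, -0.5, -0.8]
width: 0.0596
grip_force: 0.0
```

Run:
```python
from h import *
print(pose()[0], ball(0))
ims=[]
for c,(a,b) in (("scene",(220,105)),("side",(150,220))):
    im,K,T=shot(c,c+"2"); marks(c,["lever_ball","pointer_tip"]); ims.append(cv2.resize(im[b:b+80,a:a+80],(380,380),interpolation=cv2.INTER_CUBIC))
im,K,T=shot("wrist","w2"); marks("wrist",["lever_ball","pointer_tip","knob_grip"])
cv2.imwrite("pics/lev2.png",np.hstack(ims))
go(S([-45,157,118])+[0,0,.13],SA+.37)
```

```text
[ 0.48387147 -0.20615553  0.23525458] [ 0.48474061 -0.20907805  0.1468358 ]
scene lever_ball [([0.485, -0.207, 0.148], 0.81), ([0.539, -0.049, 0.041], 0.58)]
scene pointer_tip [([0.56, -0.211, 0.144], 0.59)]
side lever_ball [([0.474, 0.098, 0.118], 0.53), ([0.486, -0.21, 0.146], 0.51)]
side pointer_tip [([0.558, -0.216, 0.15], 0.35), ([0.485, -0.209, 0.144], 0.32)]
wrist lever_ball [([0.486, -0.204, 0.151], 0.83), ([0.537, -0.048, -0.003], 0.29)]
wrist pointer_tip [([0.559, -0.211, 0.148], 0.98)]
wrist knob_grip []
slide [0.408, 0.0376, -0.0162] rot [-0.0, -0.0, -0.472] rows 8
```

View pics/lev2.png

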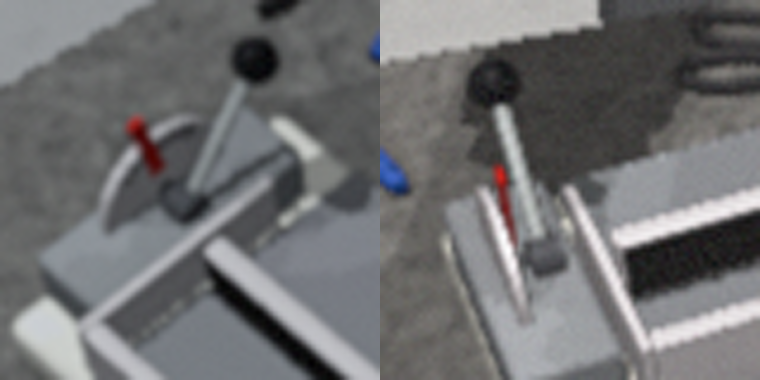

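Run:
```python
from h import *
from scipy.optimize import least_squares
print(get_state()["joint_positions"],S([-45,157,118]))
obs=[]
for c,(x0,y0) in (("scene",(225,110)),("side",(150,235))):
    K,T=cam(c); im=cv2.imread(f"pics/{c}2.png").astype(int); s=im[y0:y0+50,x0:x0+50]
    m=(s[:,:,2]-np.maximum(s[:,:,0],s[:,:,1])>50); ys,xs=np.nonzero(m); p=np.c_[xs+x0,ys+y0]; print(c,len(p),p[p[:,1].argmin()],p[p[:,1].argmax()])
    for q in (.8,.9,1.,1.1,1.2): 
        f=lambda r:S([-15-r*np.sin(.7-q),-167,78+r*np.cos(.7-q)])
        e=proj(K,T,[f(70),f(30)]); d=e[0]-e[1]; n=np.array([-d[1],d[0]])/np.hypot(*d)
        print(q,np.round(e[0]),"offset of red centroid from line",round(float((p.mean(0)-e[1])@n),2))
```

```text
[-4.02541507e-01  2.66948802e-01  4.67700758e-02  1.35092414e+00
 -2.44727957e-05  1.03864288e+00] [0.47242715 0.10094168 0.118     ]
scene 24 [247 130] [252 140]
0.8 [250. 128.] offset of red centroid from line -2.47
0.9 [248. 130.] offset of red centroid from line -0.63
1.0 [246. 132.] offset of red centroid from line 1.41
1.1 [244. 134.] offset of red centroid from line 3.51
1.2 [243. 137.] offset of red centroid from line 5.49
side 23 [174 255] [177 267]
0.8 [174. 255.] offset of red centroid from line 0.07
0.9 [175. 257.] offset of red centroid from line -0.3
1.0 [176. 259.] offset of red centroid from line -0.78
1.1 [177. 262.] offset of red centroid from line -1.42
1.2 [178. 264.] offset of red centroid from line -2.35
```

Call:
jog_arm(slide=[[0.408, 0.0376, -0.0162], [0.408, 0.0376, -0.0162], [0.408, 0.0376, -0.0162], [0.408, 0.0376, -0.0162], [0.408, 0.0376, -0.0162], [0.408, 0.0376, -0.0162], [0.408, 0.0376, -0.0162], [0.408, 0.0376, -0.0162], [0.408, 0.0376, -0.0162], [0.408, 0.0376, -0.0162], [0.408, 0.0376, -0.0162]], delta_rot=[[0, 0, -0.472], [0, 0, -0.472], [0, 0, -0.472], [0, 0, -0.472], [0, 0, -0.472], [0, 0, -0.472], [0, 0, -0.472], [0, 0, -0.472], [0, 0, -0.472], [0, 0, -0.472], [0, 0, -0.472]], hand=[0.6, 0.6, 0.6, 0.6, 0.6, 0.6, 0.6, 0.6, 0.6, 0.6, 0.6])

```text
clock: 8.13
tool_pos: [0.4725, 0.1004, 0.2481]
eef_rot: [0.0, 0.51, 0.86, -0.0]
ft_force: [0.2, 0.6, -0.3]
width: 0.051
grip_force: 0.0
```

Run:
```python
from h import *
im,K,T=shot("wrist","w3"); marks("wrist",["knob_grip"])
u=proj(K,T,[S([-45,157,118])])[0]; print(u)
a,b=int(u[0])-80,max(0,int(u[1])-80); cv2.imwrite("pics/k3.png",cv2.resize(im[b:b+160,a:a+160],(480,480)))
go(S([-45,157,102]),SA+.37)
```

```text
wrist knob_grip [([0.474, 0.102, 0.118], 0.82)]
[320.37835599 226.35733188]
slide [0.0013, 0.0005, 0.1949] rot [-0.0, 0.0, -0.001] rows 4
```

View pics/k3.png

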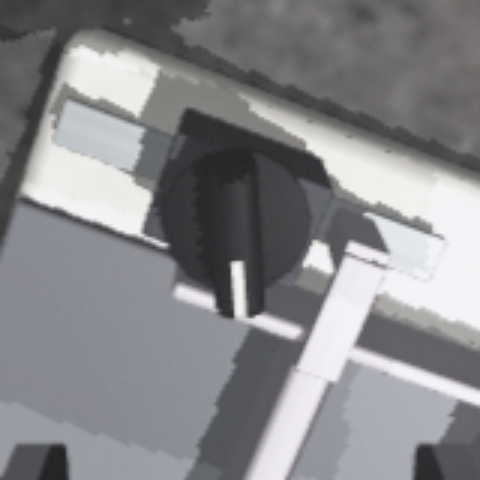

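The crop shows the black knob's grip running vertically at about (238,240), centred between the fingers and aligned with the tool, so I can descend.

Call:
jog_arm(slide=[[0, 0, 0.05], [0, 0, 0.1], [0, 0, 0.15], [0, 0, 0.195], [0, 0, 0.195], [0, 0, 0.195], [0, 0, 0.195], [0, 0, 0.195], [0, 0, 0.195], [0, 0, 0.195], [0, 0, 0.195]], delta_rot=[[0, 0, 0], [0, 0, 0], [0, 0, 0], [0, 0, 0], [0, 0, 0], [0, 0, 0], [0, 0, 0], [0, 0, 0], [0, 0, 0], [0, 0, 0], [0, 0, 0]], hand=[0.6, 0.6, 0.6, 0.6, 0.6, 0, 0, 0, 0, 0, 0])

```text
clock: 9.15
tool_pos: [0.4719, 0.1, 0.1042]
eef_rot: [0.0, 0.51, 0.86, -0.001]
ft_force: [-17.6, -10.9, 20.8]
width: 0.0127
grip_force: 59.5
```

Call:
jog_arm(slide=[[0, 0, 0], [0, 0, 0], [0, 0, 0], [0, 0, 0], [0, 0, 0], [0, 0, 0], [0, 0, 0], [0, 0, 0]], delta_rot=[[0, 0, -0.15], [0, 0, -0.3], [0, 0, -0.45], [0, 0, -0.6], [0, 0, -0.75], [0, 0, -0.75], [0, 0, -0.75], [0, 0, -0.75]], hand=[0, 0, 0, 0, 0, 0, 0, 0])

```text
clock: 9.82
tool_pos: [0.472, 0.1002, 0.1042]
eef_rot: [0.0, 0.239, 0.971, -0.0]
ft_force: [-16.7, -7.9, 19.5]
width: 0.0124
grip_force: 59.3
```

Call:
jog_arm(slide=[[0, 0, 0], [0, 0, 0], [0, 0, 0], [0, 0, 0], [0, 0, 0], [0, 0, 0], [0, 0, 0], [0, 0, 0], [0, 0, 0]], delta_rot=[[0, 0, -0.15], [0, 0, -0.3], [0, 0, -0.45], [0, 0, -0.6], [0, 0, -0.7], [0, 0, -0.78], [0, 0, -0.78], [0, 0, -0.78], [0, 0, -0.78]], hand=[0, 0, 0, 0, 0, 0, 0, 0, 0])

```text
clock: 10.57
tool_pos: [0.4719, 0.1005, 0.1042]
eef_rot: [-0.0, -0.065, 0.998, -0.0]
ft_force: [-17.1, -5.7, 19.0]
width: 0.0125
grip_force: 59.5
```

Call:
jog_arm(slide=[[0, 0, 0], [0, 0, 0], [0, 0, 0], [0, 0, -0.05], [0, 0, -0.1], [0, 0, -0.15], [0, 0, -0.2], [0, 0, -0.2], [0, 0, -0.2]], delta_rot=[[0, 0, 0], [0, 0, 0], [0, 0, 0], [0, 0, 0], [0, 0, 0], [0, 0, 0], [0, 0, 0], [0, 0, 0], [0, 0, 0]], hand=[0.6, 0.6, 0.6, 0.6, 0.6, 0.6, 0.6, 0.6, 0.6])

```text
clock: 11.32
tool_pos: [0.474, 0.1013, 0.2545]
eef_rot: [0.002, -0.066, 0.998, 0.0]
ft_force: [-0.0, -0.8, -0.2]
width: 0.0513
grip_force: 0.0
```

Run:
```python
from h import *
im,K,T=shot("wrist","w4"); marks("wrist",["knob_grip"])
u=proj(K,T,[S([-45,157,118])])[0]
print(np.round(u),get_state()["joint_positions"])
a,b=int(u[0])-80,max(0,int(u[1])-80); cv2.imwrite("pics/k4.png",cv2.resize(im[b:b+160,a:a+160],(320,320)))
```

```text
wrist knob_grip [([0.472, 0.103, 0.118], 0.76)]
[320. 223.] [ 2.10473919e-01  1.75450189e-01 -2.91204937e-02  1.36600816e+00
  6.41972585e-05  7.93108132e-02]
```

View pics/k4.png

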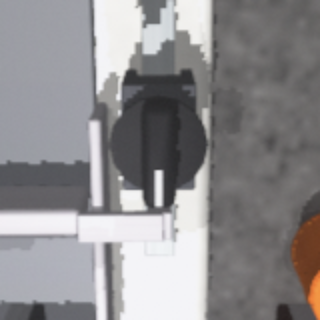

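The knob is now in line with the shaker's x axis, at its loose stop. Next is the bar.

Run:
```python
from h import *
b=go(S([-50,0,200]),SA+np.pi/2); b=go(S([-50,0,66]),SA+np.pi/2,base=b); go(S([-108,0,66]),base=b)
```

```text
slide [0.0071, -0.2094, 0.0691] rot [0.0, 0.0, 0.001] rows 4
slide [0.0, 0.0, 0.1787] rot [0.0, 0.0, 0.0] rows 4
slide [0.0773, -0.0, 0.0] rot [0.0, 0.0, 0.0] rows 2
```

Call:
jog_arm(slide=[[0.007, -0.2094, 0.069], [0.007, -0.2094, 0.069], [0.007, -0.2094, 0.069], [0.007, -0.2094, 0.069], [0.007, -0.2094, 0.069], [0.007, -0.2094, 0.069], [0.007, -0.2094, 0.069]], delta_rot=[[0, 0, 0], [0, 0, 0], [0, 0, 0], [0, 0, 0], [0, 0, 0], [0, 0, 0], [0, 0, 0]], hand=[0.6, 0.6, 0.6, 0.6, 0.6, 0.6, 0.6])

```text
clock: 12.0
tool_pos: [0.4873, -0.0553, 0.1995]
eef_rot: [-0.001, -0.065, 0.998, 0.0]
ft_force: [-0.7, 0.3, 0.8]
width: 0.0511
grip_force: 0.0
```

Call:
jog_arm(slide=[[0, 0, 0.05], [0, 0, 0.1], [0, 0, 0.15], [0, 0, 0.1787], [0, 0, 0.1787], [0, 0, 0.1787], [0, 0, 0.1787], [0, 0, 0.1787], [0, 0, 0.1787], [0, 0, 0.1787], [0, 0, 0.1787]], delta_rot=[[0, 0, 0], [0, 0, 0], [0, 0, 0], [0, 0, 0], [0, 0, 0], [0, 0, 0], [0, 0, 0], [0, 0, 0], [0, 0, 0], [0, 0, 0], [0, 0, 0]], hand=[0.6, 0.6, 0.6, 0.6, 0.6, 0, 0, 0, 0, 0, 0])

```text
clock: 12.92
tool_pos: [0.4895, -0.0559, 0.0683]
eef_rot: [0.002, -0.066, 0.998, -0.001]
ft_force: [-1.2, -4.2, 6.9]
width: 0.015
grip_force: 59.0
```

Call:
jog_arm(slide=[[0.01, 0, 0], [0.02, 0, 0], [0.03, 0, 0], [0.04, 0, 0], [0.05, 0, 0], [0.06, 0, 0], [0.07, 0, 0], [0.0773, 0, 0], [0.0773, 0, 0], [0.0773, 0, 0], [0.0773, 0, 0]], delta_rot=[[0, 0, 0], [0, 0, 0], [0, 0, 0], [0, 0, 0], [0, 0, 0], [0, 0, 0], [0, 0, 0], [0, 0, 0], [0, 0, 0], [0, 0, 0], [0, 0, 0]], hand=[0, 0, 0, 0, 0, 0, 0, 0, 0, 0, 0])

```text
clock: 13.83
tool_pos: [0.4325, -0.0637, 0.0683]
eef_rot: [0.002, -0.065, 0.998, -0.001]
ft_force: [2.5, -6.6, 5.0]
width: 0.0149
grip_force: 64.5
```

Call:
jog_arm(slide=[[0.005, 0, 0], [0.01, 0, 0], [0.01, 0, 0], [0.01, 0, 0], [0.01, 0, 0]], delta_rot=[[0, 0, 0], [0, 0, 0], [0, 0, 0], [0, 0, 0], [0, 0, 0]], hand=[0, 0, 0, 0, 0])

```text
clock: 14.25
tool_pos: [0.4307, -0.064, 0.0691]
eef_rot: [0.007, -0.066, 0.998, -0.0]
ft_force: [43.2, 2.9, -30.0]
width: 0.015
grip_force: 61.0
```

Call:
jog_arm(slide=[[-0.006, 0, 0], [-0.006, 0, 0], [-0.006, 0, 0], [-0.006, 0, 0], [-0.006, 0, -0.05], [-0.006, 0, -0.1], [-0.006, 0, -0.15], [-0.006, 0, -0.2], [-0.006, 0, -0.25], [-0.006, 0, -0.25], [-0.006, 0, -0.25], [-0.006, 0, -0.25]], delta_rot=[[0, 0, 0], [0, 0, 0], [0, 0, 0], [0, 0, 0], [0, 0, 0], [0, 0, 0], [0, 0, 0], [0, 0, 0], [0, 0, 0], [0, 0, 0], [0, 0, 0], [0, 0, 0]], hand=[0.6, 0.6, 0.6, 0.6, 0.6, 0.6, 0.6, 0.6, 0.6, 0.6, 0.6, 0.6])

```text
clock: 15.25
tool_pos: [0.4271, -0.0634, 0.2534]
eef_rot: [-0.0, -0.065, 0.998, 0.0]
ft_force: [0.8, 1.1, -0.7]
width: 0.0512
grip_force: 0.0
```

Run:
```python
from h import *
for c in ("scene","side"): 
    shot(c); marks(c,["bar_grip","sample_jar1"],8)
go([.45,.29,.33],SA+np.pi/2)
print(S([-105,0,100]))
```

```text
scene bar_grip [([0.428, -0.066, 0.102], 0.93)]
scene sample_jar1 [([0.572, 0.296, -0.002], 0.88), ([0.484, 0.437, 0.003], 0.87), ([0.56, 0.389, 0.003], 0.77), ([0.549, 0.217, -0.001], 0.76), ([0.446, 0.337, -0.001], 0.56)]
side bar_grip [([0.429, -0.059, 0.101], 0.98), ([0.484, -0.21, 0.146], 0.4)]
side sample_jar1 [([0.57, 0.299, -0.002], 0.94), ([0.447, 0.345, -0.002], 0.82), ([0.447, 0.248, -0.004], 0.82), ([0.487, 0.437, 0.001], 0.81), ([0.548, 0.216, 0.006], 0.81), ([0.561, 0.389, 0.002], 0.77)]
slide [-0.0919, 0.4631, -0.1026] rot [0.0, -0.002, 0.001] rows 9
[ 0.433286   -0.06251158  0.1       ]
```

Call:
jog_arm(slide=[[-0.092, 0.463, -0.1026], [-0.092, 0.463, -0.1026], [-0.092, 0.463, -0.1026], [-0.092, 0.463, -0.1026], [-0.092, 0.463, -0.1026], [-0.092, 0.463, -0.1026], [-0.092, 0.463, -0.1026], [-0.092, 0.463, -0.1026], [-0.092, 0.463, -0.1026], [-0.092, 0.463, -0.1026], [-0.092, 0.463, -0.1026], [-0.092, 0.463, -0.1026]], delta_rot=[[0, 0, 0], [0, 0, 0], [0, 0, 0], [0, 0, 0], [0, 0, 0], [0, 0, 0], [0, 0, 0], [0, 0, 0], [0, 0, 0], [0, 0, 0], [0, 0, 0], [0, 0, 0]], hand=[1, 1, 1, 1, 1, 1, 1, 1, 1, 1, 1, 1])

```text
clock: 16.55
tool_pos: [0.4503, 0.2894, 0.3301]
eef_rot: [-0.0, -0.066, 0.998, -0.0]
ft_force: [-0.5, 0.4, -1.3]
width: 0.0852
grip_force: 0.0
```

Run:
```python
from h import *
im,K,T=shot("wrist","w5"); marks("wrist",["sample_jar1"],8)
```

```text
wrist sample_jar1 [([0.558, 0.392, 0.002], 0.97), ([0.445, 0.245, -0.0], 0.88), ([0.574, 0.301, 0.005], 0.88), ([0.483, 0.44, -0.0], 0.78), ([0.546, 0.219, -0.002], 0.77), ([0.447, 0.339, 0.002], 0.64)]
```

View pics/w5.png

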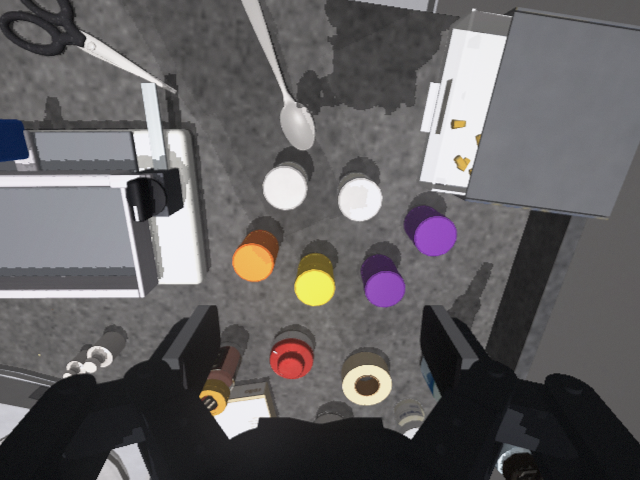

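The whites are at (285,187) and (360,198). Orange (254,262), yellow (315,287) and the purples (384,288)/(435,235) have the same shape but the wrong colours. The knob at (155,195) is loose and the spice jar at (215,395) is still standing. I'll confirm with one enlarged crop and triangulate the lids.

Run:
```python
from h import *
im=cv2.imread("pics/w5.png"); cv2.imwrite("pics/c5.png",cv2.resize(im[130:320,210:470],None,fx=2.5,fy=2.5,interpolation=cv2.INTER_CUBIC))
K,T=cam("wrist"); Ks,Ts=cam("scene"); Kd,Td=cam("side")
P=lambda K,T:K@np.linalg.inv(T)[:3]
ims={c:cv2.imread(f"pics/{c}1.png") for c in("scene","side")}
def lid(im,u,r):
    u=np.round(u).astype(int); s=im[u[1]-r:u[1]+r,u[0]-r:u[0]+r].astype(int); m=((s.min(2)>150)&(s.max(2)-s.min(2)<30)).astype(np.uint8)
    n,l,st,ce=cv2.connectedComponentsWithStats(m); k=1+st[1:,4].argmax(); return ce[k]+u-r,st[k].tolist()
for g in ([.446,.248,.064],[.447,.340,.064]):
    a,sa=lid(im,proj(K,T,[g])[0],32); b,sb=lid(ims["scene"],proj(Ks,Ts,[g])[0],18); c,sc=lid(ims["side"],proj(Kd,Td,[g])[0],15)
    X=cv2.triangulatePoints(P(K,T),P(Ks,Ts),a,b).ravel(); Y=cv2.triangulatePoints(P(K,T),P(Kd,Td),a,c).ravel()
    print(a,sa,sb,sc,(X[:3]/X[3]).round(4),(Y[:3]/Y[3]).round(4),onplane(K,T,a,.064).round(4))
```

```text
[284.3547541  187.48327869] [8, 11, 44, 44, 1525] [5, 9, 23, 21, 367] [0, 9, 25, 16, 244] [0.448  0.2456 0.0578] [0.4458 0.2421 0.063 ] [0.4471 0.2456 0.064 ]
[359.81848185 199.19933993] [6, 12, 45, 44, 1515] [4, 8, 23, 22, 404] [5, 10, 19, 15, 195] [0.4504 0.3363 0.059 ] [0.4497 0.336  0.0627] [0.4494 0.3355 0.064 ]
```

View pics/c5.png

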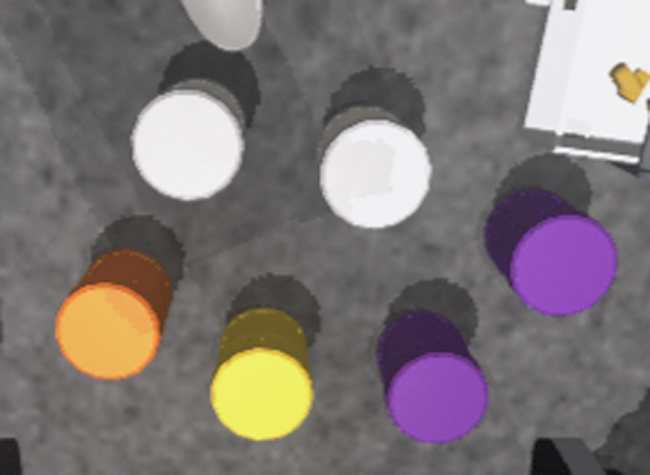

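Both lids are confirmed white, with tops at about 0.06 m, which matches 64 mm. Now pick the nearer one.

Run:
```python
from h import *
y=SA+np.pi/2
b=go([.4475,.2465,.12],y); b=go([.4475,.2465,.022],y,base=b); b=go([.4475,.2465,.21],y,base=b); b=go([*S([36,-50,0])[:2],.21],y,base=b);b=go([*S([36,-50,0])[:2],.0685],y,base=b)
```

```text
slide [0.011, -0.0553, 0.2807] rot [-0.0, -0.0, -0.0] rows 6
slide [0.0, 0.0, 0.1307] rot [0.0, 0.0, 0.0] rows 3
slide [0.0, 0.0, -0.2507] rot [0.0, 0.0, 0.0] rows 5
slide [-0.1158, -0.4727, 0.0] rot [0.0, 0.0, 0.0] rows 9
slide [0.0, 0.0, 0.1887] rot [0.0, 0.0, 0.0] rows 4
```

Call:
jog_arm(slide=[[0.011, -0.0553, 0.2807], [0.011, -0.0553, 0.2807], [0.011, -0.0553, 0.2807], [0.011, -0.0553, 0.2807], [0.011, -0.0553, 0.2807], [0.011, -0.0553, 0.2807], [0.011, -0.0553, 0.2807], [0.011, -0.0553, 0.2807], [0.011, -0.0553, 0.2807]], delta_rot=[[0, 0, 0], [0, 0, 0], [0, 0, 0], [0, 0, 0], [0, 0, 0], [0, 0, 0], [0, 0, 0], [0, 0, 0], [0, 0, 0]], hand=[0.92, 0.92, 0.92, 0.92, 0.92, 0.92, 0.92, 0.92, 0.92])

```text
clock: 17.4
tool_pos: [0.4493, 0.2487, 0.1229]
eef_rot: [0.002, -0.065, 0.998, 0.001]
ft_force: [0.4, 0.4, 0.1]
width: 0.0787
grip_force: 0.0
```

Call:
jog_arm(slide=[[0, 0, 0.04], [0, 0, 0.08], [0, 0, 0.1307], [0, 0, 0.1307], [0, 0, 0.1307], [0, 0, 0.1307], [0, 0, 0.1307], [0, 0, 0.1307], [0, 0, 0.1307], [0, 0, 0.1307]], delta_rot=[[0, 0, 0], [0, 0, 0], [0, 0, 0], [0, 0, 0], [0, 0, 0], [0, 0, 0], [0, 0, 0], [0, 0, 0], [0, 0, 0], [0, 0, 0]], hand=[0.92, 0.92, 0.92, 0.92, 0.92, 0, 0, 0, 0, 0])

```text
clock: 18.23
tool_pos: [0.4493, 0.2487, 0.0247]
eef_rot: [0.002, -0.066, 0.998, 0.001]
ft_force: [-2.7, -1.1, 16.4]
width: 0.0471
grip_force: 59.5
```

Call:
jog_arm(slide=[[0, 0, -0.04], [0, 0, -0.09], [0, 0, -0.14], [0, 0, -0.19], [0, 0, -0.25], [0, 0, -0.25], [0, 0, -0.25], [0, 0, -0.25]], delta_rot=[[0, 0, 0], [0, 0, 0], [0, 0, 0], [0, 0, 0], [0, 0, 0], [0, 0, 0], [0, 0, 0], [0, 0, 0]], hand=[0, 0, 0, 0, 0, 0, 0, 0])

```text
clock: 18.9
tool_pos: [0.4478, 0.2478, 0.2101]
eef_rot: [0.001, -0.066, 0.998, 0.0]
ft_force: [-0.9, -0.6, -2.0]
width: 0.0471
grip_force: 64.2
```

Call:
jog_arm(slide=[[-0.1158, -0.4727, 0], [-0.1158, -0.4727, 0], [-0.1158, -0.4727, 0], [-0.1158, -0.4727, 0], [-0.1158, -0.4727, 0], [-0.1158, -0.4727, 0], [-0.1158, -0.4727, 0], [-0.1158, -0.4727, 0], [-0.1158, -0.4727, 0], [-0.1158, -0.4727, 0], [-0.1158, -0.4727, 0], [-0.1158, -0.4727, 0], [-0.1158, -0.4727, 0]], delta_rot=[[0, 0, 0], [0, 0, 0], [0, 0, 0], [0, 0, 0], [0, 0, 0], [0, 0, 0], [0, 0, 0], [0, 0, 0], [0, 0, 0], [0, 0, 0], [0, 0, 0], [0, 0, 0], [0, 0, 0]], hand=[0, 0, 0, 0, 0, 0, 0, 0, 0, 0, 0, 0, 0])

```text
clock: 19.98
tool_pos: [0.5795, -0.0914, 0.209]
eef_rot: [-0.001, -0.066, 0.998, 0.0]
ft_force: [-0.4, 1.0, -0.8]
width: 0.0472
grip_force: 64.2
```

Run:
```python
from h import *
im,K,T=shot("wrist","w6"); marks("wrist",["deck","shaker","sample_jar1"])
im2,_,_=shot("scene","s6")
cv2.imwrite("pics/c6.png",np.hstack([cv2.resize(im,(400,300)),cv2.resize(im2[100:325,160:460],(400,300))]))
y=SA+np.pi/2
b=go([*S([36,-50,0])[:2],.08],y); go([*S([36,-50,0])[:2],.0690],y,base=b)
```

```text
wrist deck [([0.538, -0.048, 0.047], 0.84)]
wrist shaker [([0.539, -0.048, -0.003], 0.7), ([0.544, -0.198, 0.078], 0.4), ([0.576, -0.095, 0.185], 0.38)]
wrist sample_jar1 [([0.547, 0.218, -0.001], 0.68), ([0.573, -0.09, 0.184], 0.59)]
slide [0.001, -0.0026, 0.173] rot [-0.0, 0.0, 0.003] rows 4
slide [0.0, 0.0, 0.0147] rot [0.0, 0.0, 0.0] rows 1
```

View pics/c6.png

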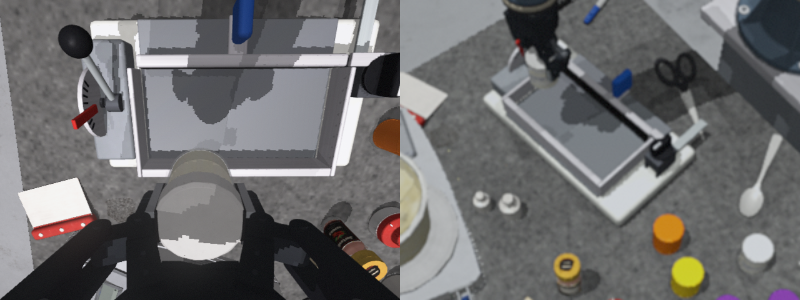

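The left view shows the jar held upright over the deck at (200,200), with the bar open. The right view shows only one white jar left at (757,252) and the bar at its open end. Now lower it.

Call:
jog_arm(slide=[[0.001, -0.002, 0.05], [0.001, -0.002, 0.1], [0.001, -0.002, 0.14], [0.001, -0.002, 0.173], [0.001, -0.002, 0.18], [0.001, -0.002, 0.1877], [0.001, -0.002, 0.1877], [0.001, -0.002, 0.1877], [0.001, -0.002, 0.1877]], delta_rot=[[0, 0, 0], [0, 0, 0], [0, 0, 0], [0, 0, 0], [0, 0, 0], [0, 0, 0], [0, 0, 0], [0, 0, 0], [0, 0, 0]], hand=[0, 0, 0, 0, 0, 0, 0, 0, 0])

```text
clock: 20.98
tool_pos: [0.5805, -0.094, 0.0702]
eef_rot: [0.001, -0.066, 0.998, -0.0]
ft_force: [-0.6, 0.3, -0.4]
width: 0.0473
grip_force: 65.4
```

Call:
jog_arm(slide=[[0, 0, 0], [0, 0, 0], [0, 0, 0], [0, 0, 0], [0, 0, -0.04], [0, 0, -0.08], [0, 0, -0.14], [0, 0, -0.19], [0, 0, -0.19], [0, 0, -0.19]], delta_rot=[[0, 0, 0], [0, 0, 0], [0, 0, 0], [0, 0, 0], [0, 0, 0], [0, 0, 0], [0, 0, 0], [0, 0, 0], [0, 0, 0], [0, 0, 0]], hand=[0.9, 0.9, 0.9, 0.9, 0.9, 0.9, 0.9, 0.9, 0.9, 0.9])

```text
clock: 21.82
tool_pos: [0.5809, -0.0943, 0.2138]
eef_rot: [0.002, -0.065, 0.998, -0.001]
ft_force: [-1.2, -0.3, -0.5]
width: 0.077
grip_force: 0.0
```

Run:
```python
from h import *
for c in ("scene","side","wrist"): shot(c,c+"7"); marks(c,["sample_jar1"],9)
y=SA+np.pi/2
b=go([.448,.337,.21],y); b=go([.448,.337,.12],y,base=b)
```

```text
scene sample_jar1 [([0.482, 0.436, 0.008], 0.96), ([0.559, 0.394, 0.006], 0.86), ([0.55, 0.218, 0.0], 0.75), ([0.57, 0.295, 0.002], 0.72), ([0.578, -0.094, 0.045], 0.64), ([0.445, 0.334, -0.002], 0.63)]
side sample_jar1 [([0.57, 0.3, 0.001], 0.78), ([0.444, 0.341, -0.005], 0.77), ([0.548, 0.22, 0.003], 0.77), ([0.486, 0.435, -0.002], 0.67), ([0.561, 0.391, 0.001], 0.63), ([0.579, -0.096, 0.043], 0.58)]
wrist sample_jar1 [([0.576, -0.092, 0.044], 0.9), ([0.546, 0.22, -0.002], 0.66)]
slide [0.098, 0.5925, 0.0008] rot [0.001, -0.002, 0.001] rows 11
slide [0.0, 0.0, 0.12] rot [0.0, 0.0, 0.0] rows 3
```

Call:
jog_arm(slide=[[0.098, 0.5925, 0], [0.098, 0.5925, 0], [0.098, 0.5925, 0], [0.098, 0.5925, 0], [0.098, 0.5925, 0], [0.098, 0.5925, 0], [0.098, 0.5925, 0], [0.098, 0.5925, 0], [0.098, 0.5925, 0], [0.098, 0.5925, 0], [0.098, 0.5925, 0], [0.098, 0.5925, 0], [0.098, 0.5925, 0.06], [0.098, 0.5925, 0.12], [0.098, 0.5925, 0.12], [0.098, 0.5925, 0.12]], delta_rot=[[0, 0, 0], [0, 0, 0], [0, 0, 0], [0, 0, 0], [0, 0, 0], [0, 0, 0], [0, 0, 0], [0, 0, 0], [0, 0, 0], [0, 0, 0], [0, 0, 0], [0, 0, 0], [0, 0, 0], [0, 0, 0], [0, 0, 0], [0, 0, 0]], hand=[0.95, 0.95, 0.95, 0.95, 0.95, 0.95, 0.95, 0.95, 0.95, 0.95, 0.95, 0.95, 0.95, 0.95, 0.95, 0.95])

```text
clock: 23.45
tool_pos: [0.4469, 0.3354, 0.1191]
eef_rot: [-0.002, -0.065, 0.998, -0.002]
ft_force: [0.0, -0.6, 0.9]
width: 0.0809
grip_force: 0.0
```

Run:
```python
from h import *
for c in ("scene","side"): shot(c); marks(c,["sample_jar1"],9)
y=SA+np.pi/2
b=go([.447,.337,.022],y)
```

```text
scene sample_jar1 [([0.58, -0.095, 0.046], 0.97), ([0.559, 0.392, 0.004], 0.83), ([0.448, 0.336, -0.001], 0.8), ([0.57, 0.292, 0.001], 0.74), ([0.551, 0.218, -0.001], 0.72), ([0.48, 0.437, 0.004], 0.63), ([0.559, -0.214, 0.148], 0.25)]
side sample_jar1 [([0.577, -0.093, 0.042], 0.92), ([0.569, 0.3, -0.0], 0.86), ([0.55, 0.219, 0.002], 0.82), ([0.559, 0.386, -0.001], 0.79), ([0.48, 0.437, -0.004], 0.77), ([0.446, 0.344, -0.004], 0.68)]
slide [0.0042, -0.0005, 0.1356] rot [0.002, 0.004, 0.001] rows 3
```

Call:
jog_arm(slide=[[0.002, 0, 0.04], [0.002, 0, 0.09], [0.002, 0, 0.13], [0.002, 0, 0.13], [0.002, 0, 0.13], [0.002, 0, 0.13], [0.002, 0, 0.13], [0.002, 0, 0.13], [0.002, 0, 0.13], [0.002, 0, 0.13]], delta_rot=[[0, 0, 0], [0, 0, 0], [0, 0, 0], [0, 0, 0], [0, 0, 0], [0, 0, 0], [0, 0, 0], [0, 0, 0], [0, 0, 0], [0, 0, 0]], hand=[0.95, 0.95, 0.95, 0.95, 0.95, 0, 0, 0, 0, 0])

```text
clock: 24.48
tool_pos: [0.4485, 0.3377, 0.0263]
eef_rot: [0.002, -0.066, 0.998, 0.001]
ft_force: [-1.6, -2.6, 14.6]
width: 0.0475
grip_force: 59.9
```

Call:
jog_arm(slide=[[0, 0, -0.04], [0, 0, -0.09], [0, 0, -0.14], [0, 0, -0.19], [0, 0, -0.25], [0, 0, -0.25], [0, 0, -0.25], [0, 0, -0.25]], delta_rot=[[0, 0, 0], [0, 0, 0], [0, 0, 0], [0, 0, 0], [0, 0, 0], [0, 0, 0], [0, 0, 0], [0, 0, 0]], hand=[0, 0, 0, 0, 0, 0, 0, 0])

```text
clock: 25.15
tool_pos: [0.4472, 0.3368, 0.2117]
eef_rot: [0.001, -0.066, 0.998, 0.0]
ft_force: [-0.0, -0.5, -1.8]
width: 0.0481
grip_force: 63.0
```

Run:
```python
from h import *
y=SA+np.pi/2
b=go([*S([36,50,0])[:2],.21],y); go([*S([36,50,0])[:2],.0705],y,base=b)
```

```text
slide [-0.1, -0.459, 0.0021] rot [0.001, 0.001, 0.001] rows 9
slide [0.0, 0.0, 0.186] rot [0.0, 0.0, 0.0] rows 4
```

Call:
jog_arm(slide=[[-0.1, -0.459, 0], [-0.1, -0.459, 0], [-0.1, -0.459, 0], [-0.1, -0.459, 0], [-0.1, -0.459, 0], [-0.1, -0.459, 0], [-0.1, -0.459, 0], [-0.1, -0.459, 0], [-0.1, -0.459, 0], [-0.1, -0.459, 0], [-0.1, -0.459, 0], [-0.1, -0.459, 0], [-0.1, -0.459, 0.05], [-0.1, -0.459, 0.1], [-0.1, -0.459, 0.15], [-0.1, -0.459, 0.175], [-0.1, -0.459, 0.187], [-0.1, -0.459, 0.187], [-0.1, -0.459, 0.187], [-0.1, -0.459, 0.187]], delta_rot=[[0, 0, 0], [0, 0, 0], [0, 0, 0], [0, 0, 0], [0, 0, 0], [0, 0, 0], [0, 0, 0], [0, 0, 0], [0, 0, 0], [0, 0, 0], [0, 0, 0], [0, 0, 0], [0, 0, 0], [0, 0, 0], [0, 0, 0], [0, 0, 0], [0, 0, 0], [0, 0, 0], [0, 0, 0], [0, 0, 0]], hand=[0, 0, 0, 0, 0, 0, 0, 0, 0, 0, 0, 0, 0, 0, 0, 0, 0, 0, 0, 0])

```text
clock: 26.82
tool_pos: [0.5664, 0.0062, 0.0714]
eef_rot: [0.0, -0.066, 0.998, 0.0]
ft_force: [0.8, -0.4, -1.7]
width: 0.048
grip_force: 64.8
```

Call:
jog_arm(slide=[[0, 0, 0], [0, 0, 0], [0, 0, 0], [0, 0, 0], [0, 0, -0.04], [0, 0, -0.08], [0, 0, -0.14], [0, 0, -0.2], [0, 0, -0.2], [0, 0, -0.2]], delta_rot=[[0, 0, 0], [0, 0, 0], [0, 0, 0], [0, 0, 0], [0, 0, 0], [0, 0, 0], [0, 0, 0], [0, 0, 0], [0, 0, 0], [0, 0, 0]], hand=[0.9, 0.9, 0.9, 0.9, 0.9, 0.9, 0.9, 0.9, 0.9, 0.9])

```text
clock: 27.65
tool_pos: [0.5681, 0.0052, 0.2245]
eef_rot: [0.003, -0.065, 0.998, -0.0]
ft_force: [0.2, -0.5, -0.9]
width: 0.0769
grip_force: 0.0
```

Run:
```python
from h import *
for c in ("scene","side","wrist"): im,K,T=shot(c,c+"8"); marks(c,["sample_jar1","bar_grip","lever_ball"],9)
y=SA+np.pi/2
b=go(S([-106,0,200]),y); go(S([-106,0,66]),y,base=b)
```

```text
scene sample_jar1 [([0.483, 0.436, 0.003], 0.94), ([0.572, 0.296, -0.0], 0.87), ([0.579, -0.098, 0.047], 0.64), ([0.565, 0.006, 0.042], 0.59), ([0.561, 0.391, 0.003], 0.58), ([0.548, 0.217, 0.002], 0.58)]
scene bar_grip [([0.431, -0.063, 0.102], 0.97)]
scene lever_ball []
side sample_jar1 [([0.573, 0.3, -0.0], 0.88), ([0.56, 0.391, 0.0], 0.83), ([0.48, 0.435, -0.004], 0.81), ([0.565, 0.012, 0.04], 0.79), ([0.546, 0.217, 0.002], 0.77), ([0.581, -0.094, 0.04], 0.68)]
side bar_grip [([0.43, -0.06, 0.1], 0.96)]
side lever_ball [([0.486, -0.21, 0.146], 0.48)]
wrist sample_jar1 [([0.573, 0.3, 0.003], 0.93), ([0.567, 0.007, 0.05], 0.65), ([0.574, -0.094, 0.046], 0.64), ([0.546, 0.221, -0.004], 0.59)]
wrist bar_grip [([0.436, -0.064, 0.097], 0.79)]
wrist lever_ball [([0.545, -0.198, 0.078], 0.38)]
slide [0.1891, -0.0664, 0.0278] rot [0.0, -0.0, 0.002] rows 4
slide [0.0, 0.0, 0.1787] rot [0.0, 0.0, 0.0] rows 4
```

View pics/wrist8.png

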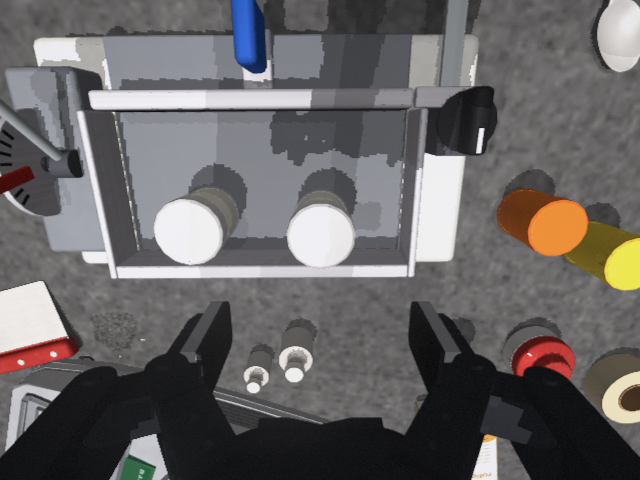

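Both jars stand upright on the deck, lids at (188,230) and (321,235). The bar is open with its fin at (248,35). Next I grip the fin and close the bar.

Call:
jog_arm(slide=[[0.189, -0.0664, 0.0278], [0.189, -0.0664, 0.0278], [0.189, -0.0664, 0.0278], [0.189, -0.0664, 0.0278], [0.189, -0.0664, 0.0278], [0.189, -0.0664, 0.0278], [0.189, -0.0664, 0.07], [0.189, -0.0664, 0.12], [0.189, -0.0664, 0.17], [0.189, -0.0664, 0.206], [0.189, -0.0664, 0.206], [0.189, -0.0664, 0.206], [0.189, -0.0664, 0.206], [0.189, -0.0664, 0.206], [0.189, -0.0664, 0.206], [0.189, -0.0664, 0.206], [0.189, -0.0664, 0.206]], delta_rot=[[0, 0, 0], [0, 0, 0], [0, 0, 0], [0, 0, 0], [0, 0, 0], [0, 0, 0], [0, 0, 0], [0, 0, 0], [0, 0, 0], [0, 0, 0], [0, 0, 0], [0, 0, 0], [0, 0, 0], [0, 0, 0], [0, 0, 0], [0, 0, 0], [0, 0, 0]], hand=[0.6, 0.6, 0.6, 0.6, 0.6, 0.6, 0.6, 0.6, 0.6, 0.6, 0.6, 0, 0, 0, 0, 0, 0])

```text
clock: 29.67
tool_pos: [0.4344, -0.0635, 0.0686]
eef_rot: [0.002, -0.065, 0.998, -0.001]
ft_force: [1.3, -6.0, 3.0]
width: 0.015
grip_force: 58.8
```

Call:
jog_arm(slide=[[-0.01, 0, 0], [-0.02, 0, 0], [-0.03, 0, 0], [-0.04, 0, 0], [-0.05, 0, 0], [-0.06, 0, 0], [-0.066, 0, 0], [-0.072, 0, 0], [-0.077, 0, 0], [-0.081, 0, 0], [-0.085, 0, 0], [-0.089, 0, 0], [-0.092, 0, 0], [-0.094, 0, 0], [-0.094, 0, 0], [-0.094, 0, 0], [-0.094, 0, 0]], delta_rot=[[0, 0, 0], [0, 0, 0], [0, 0, 0], [0, 0, 0], [0, 0, 0], [0, 0, 0], [0, 0, 0], [0, 0, 0], [0, 0, 0], [0, 0, 0], [0, 0, 0], [0, 0, 0], [0, 0, 0], [0, 0, 0], [0, 0, 0], [0, 0, 0], [0, 0, 0]], hand=[0, 0, 0, 0, 0, 0, 0, 0, 0, 0, 0, 0, 0, 0, 0, 0, 0])

```text
clock: 31.08
tool_pos: [0.5038, -0.0539, 0.0686]
eef_rot: [0.002, -0.066, 0.998, -0.001]
ft_force: [-0.6, -3.6, 7.3]
width: 0.0156
grip_force: 59.3
```

Moved 70 mm with no contact force yet, so I'll push in small increments.

Call:
jog_arm(slide=[[-0.002, 0, 0], [-0.004, 0, 0], [-0.005, 0, 0], [-0.005, 0, 0], [-0.005, 0, 0]], delta_rot=[[0, 0, 0], [0, 0, 0], [0, 0, 0], [0, 0, 0], [0, 0, 0]], hand=[0, 0, 0, 0, 0])

```text
clock: 31.5
tool_pos: [0.5074, -0.0534, 0.0686]
eef_rot: [0.001, -0.065, 0.998, -0.001]
ft_force: [-2.2, -3.1, 8.3]
width: 0.015
grip_force: 59.7
```

Call:
jog_arm(slide=[[-0.002, 0, 0], [-0.003, 0, 0], [-0.003, 0, 0], [-0.003, 0, 0]], delta_rot=[[0, 0, 0], [0, 0, 0], [0, 0, 0], [0, 0, 0]], hand=[0, 0, 0, 0])

```text
clock: 31.83
tool_pos: [0.5084, -0.0533, 0.0686]
eef_rot: [0.0, -0.065, 0.998, -0.001]
ft_force: [-11.8, -5.3, 17.5]
width: 0.0154
grip_force: 61.0
```

Run:
```python
from h import *
im,K,T=shot("wrist","w9"); marks("wrist",["bar_grip","sample_jar1"])
im2,_,_=shot("side","side9"); marks("side",["bar_grip","sample_jar1"],9)
cv2.imwrite("pics/c9.png",np.hstack([cv2.resize(im,(400,300)),cv2.resize(im2[210:330,160:320],(400,300))]))
```

```text
wrist bar_grip [([0.507, -0.056, 0.1], 0.98)]
wrist sample_jar1 []
side bar_grip [([0.504, -0.051, 0.104], 0.64)]
side sample_jar1 [([0.574, 0.01, 0.042], 0.98), ([0.55, 0.218, -0.0], 0.75), ([0.563, 0.389, 0.0], 0.73), ([0.591, -0.095, 0.043], 0.7), ([0.572, 0.299, -0.002], 0.66), ([0.483, 0.438, -0.002], 0.61)]
```

View pics/c9.png

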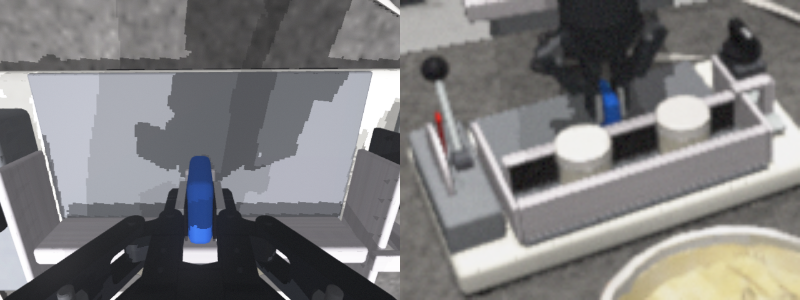

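Left: the bar is gripped at its blue fin. Right: both jars stand against the fence with the bar snug on them. Release and go to the knob.

Call:
jog_arm(slide=[[0.002, 0, 0], [0.002, 0, 0], [0.002, 0, 0], [0.002, 0, 0], [0.002, 0, -0.05], [0.002, 0, -0.1], [0.002, 0, -0.15], [0.002, 0, -0.2], [0.002, 0, -0.2], [0.002, 0, -0.2]], delta_rot=[[0, 0, 0], [0, 0, 0], [0, 0, 0], [0, 0, 0], [0, 0, 0], [0, 0, 0], [0, 0, 0], [0, 0, 0], [0, 0, 0], [0, 0, 0]], hand=[0.6, 0.6, 0.6, 0.6, 0.6, 0.6, 0.6, 0.6, 0.6, 0.6])

```text
clock: 32.97
tool_pos: [0.5082, -0.0529, 0.2187]
eef_rot: [0.002, -0.066, 0.998, -0.0]
ft_force: [0.5, 0.3, 0.1]
width: 0.0514
grip_force: 0.0
```

Run:
```python
from h import *
shot("scene");marks("scene",["bar_grip","knob_grip"]);shot("side");marks("side",["bar_grip"])
y=SA+np.pi/2
b=go(S([-45,157,215]),y); go(S([-45,157,104]),y,base=b)
```

```text
scene bar_grip [([0.507, -0.059, 0.103], 0.82)]
scene knob_grip [([0.466, 0.103, 0.12], 0.71), ([0.487, -0.208, 0.144], 0.29)]
side bar_grip [([0.506, -0.049, 0.102], 0.93)]
slide [0.0178, 0.2091, 0.0007] rot [0.001, -0.003, 0.002] rows 4
slide [0.0, 0.0, 0.148] rot [0.0, 0.0, 0.0] rows 3
```

Call:
jog_arm(slide=[[0.018, 0.209, 0], [0.018, 0.209, 0], [0.018, 0.209, 0], [0.018, 0.209, 0], [0.018, 0.209, 0], [0.018, 0.209, 0], [0.018, 0.209, 0], [0.018, 0.209, 0.05], [0.018, 0.209, 0.1], [0.018, 0.209, 0.148], [0.018, 0.209, 0.148], [0.018, 0.209, 0.148], [0.018, 0.209, 0.148], [0.018, 0.209, 0.148], [0.018, 0.209, 0.148], [0.018, 0.209, 0.148], [0.018, 0.209, 0.148], [0.018, 0.209, 0.148]], delta_rot=[[0, 0, 0], [0, 0, 0], [0, 0, 0], [0, 0, 0], [0, 0, 0], [0, 0, 0], [0, 0, 0], [0, 0, 0], [0, 0, 0], [0, 0, 0], [0, 0, 0], [0, 0, 0], [0, 0, 0], [0, 0, 0], [0, 0, 0], [0, 0, 0], [0, 0, 0], [0, 0, 0]], hand=[0.6, 0.6, 0.6, 0.6, 0.6, 0.6, 0.6, 0.6, 0.6, 0.6, 0.6, 0.6, 0, 0, 0, 0, 0, 0])

```text
clock: 34.72
tool_pos: [0.4743, 0.1006, 0.1076]
eef_rot: [0.002, -0.065, 0.998, -0.0]
ft_force: [-1.7, -3.9, 13.1]
width: 0.0122
grip_force: 58.9
```

Call:
jog_arm(slide=[[0, 0, 0], [0, 0, 0], [0, 0, 0], [0, 0, 0], [0, 0, 0], [0, 0, 0], [0, 0, 0], [0, 0, 0]], delta_rot=[[0, 0, 0.15], [0, 0, 0.3], [0, 0, 0.45], [0, 0, 0.6], [0, 0, 0.75], [0, 0, 0.75], [0, 0, 0.75], [0, 0, 0.75]], hand=[0, 0, 0, 0, 0, 0, 0, 0])

```text
clock: 35.38
tool_pos: [0.4741, 0.0991, 0.1075]
eef_rot: [0.002, 0.228, 0.974, -0.001]
ft_force: [-1.7, -17.3, 16.6]
width: 0.012
grip_force: 59.5
```

Call:
jog_arm(slide=[[0, 0, 0], [0, 0, 0], [0, 0, 0], [0, 0, 0], [0, 0, 0], [0, 0, 0], [0, 0, 0], [0, 0, 0], [0, 0, 0]], delta_rot=[[0, 0, 0.15], [0, 0, 0.3], [0, 0, 0.45], [0, 0, 0.6], [0, 0, 0.7], [0, 0, 0.78], [0, 0, 0.78], [0, 0, 0.78], [0, 0, 0.78]], hand=[0, 0, 0, 0, 0, 0, 0, 0, 0])

```text
clock: 36.13
tool_pos: [0.473, 0.0979, 0.1075]
eef_rot: [0.002, 0.511, 0.86, -0.002]
ft_force: [-11.0, -26.6, 26.3]
width: 0.0125
grip_force: 60.8
```

Call:
jog_arm(slide=[[0, 0, 0], [0, 0, 0], [0, 0, 0], [0, 0, -0.05], [0, 0, -0.1], [0, 0, -0.15], [0, 0, -0.2], [0, 0, -0.2], [0, 0, -0.2]], delta_rot=[[0, 0, 0], [0, 0, 0], [0, 0, 0], [0, 0, 0], [0, 0, 0], [0, 0, 0], [0, 0, 0], [0, 0, 0], [0, 0, 0]], hand=[0.6, 0.6, 0.6, 0.6, 0.6, 0.6, 0.6, 0.6, 0.6])

```text
clock: 36.88
tool_pos: [0.4742, 0.1013, 0.2577]
eef_rot: [0.002, 0.51, 0.86, 0.002]
ft_force: [0.6, -0.4, -0.5]
width: 0.0509
grip_force: 0.0
```

Run:
```python
from h import *
im,K,T=shot("wrist","w10"); u=proj(K,T,[S([-45,157,118])])[0]
a,b=int(u[0])-80,max(0,int(u[1])-80); cv2.imwrite("pics/k10.png",cv2.resize(im[b:b+160,a:a+160],(320,320)))
o=S([0,3,0])-S([0,0,0])+[0,0,-.018]
b=go(ball(0)+o+[0,0,.09],SA); 
b=go(ball(0)+o,SA,base=b)
for q in (.15,.3,.45,.6,.75,.84,.92): go(ball(q)+o,SA,base=b)
```

```text
slide [-0.3663, -0.1838, 0.0494] rot [0.002, -0.0, 0.472] rows 8
slide [0.0, 0.0, 0.12] rot [0.0, 0.0, 0.0] rows 3
slide [0.0, 0.0146, -0.0105] rot [0.0, 0.0, 0.0] rows 1
slide [0.0, 0.0306, -0.0187] rot [0.0, 0.0, 0.0] rows 1
slide [0.0, 0.0476, -0.0245] rot [0.0, 0.0, 0.0] rows 1
slide [-0.0, 0.0653, -0.0276] rot [0.0, 0.0, 0.0] rows 2
slide [-0.0, 0.0833, -0.0281] rot [0.0, 0.0, 0.0] rows 2
slide [-0.0, 0.0941, -0.027] rot [0.0, 0.0, 0.0] rows 2
slide [-0.0, 0.1035, -0.0253] rot [0.0, 0.0, 0.0] rows 2
```

View pics/k10.png

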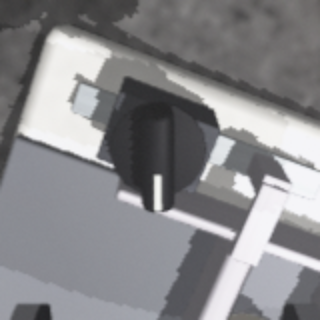

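The knob is back at its tight orientation. Last job is the lever.

Call:
jog_arm(slide=[[-0.3663, -0.1838, 0.0494], [-0.3663, -0.1838, 0.0494], [-0.3663, -0.1838, 0.0494], [-0.3663, -0.1838, 0.0494], [-0.3663, -0.1838, 0.0494], [-0.3663, -0.1838, 0.0494], [-0.3663, -0.1838, 0.0494], [-0.3663, -0.1838, 0.0494], [-0.3663, -0.1838, 0.0494], [-0.3663, -0.1838, 0.0494], [-0.3663, -0.1838, 0.0494], [-0.3663, -0.1838, 0.0494]], delta_rot=[[0, 0, 0.472], [0, 0, 0.472], [0, 0, 0.472], [0, 0, 0.472], [0, 0, 0.472], [0, 0, 0.472], [0, 0, 0.472], [0, 0, 0.472], [0, 0, 0.472], [0, 0, 0.472], [0, 0, 0.472], [0, 0, 0.472]], hand=[0.65, 0.65, 0.65, 0.65, 0.65, 0.65, 0.65, 0.65, 0.65, 0.65, 0.65, 0.65])

```text
clock: 37.93
tool_pos: [0.4837, -0.2053, 0.2182]
eef_rot: [-0.0, 0.659, 0.752, 0.0]
ft_force: [-0.0, 0.3, 0.0]
width: 0.0555
grip_force: 0.0
```

Call:
jog_arm(slide=[[0, 0, 0.04], [0, 0, 0.08], [0, 0, 0.12], [0, 0, 0.12], [0, 0, 0.12], [0, 0, 0.12], [0, 0, 0.12], [0, 0, 0.12], [0, 0, 0.12], [0, 0, 0.12]], delta_rot=[[0, 0, 0], [0, 0, 0], [0, 0, 0], [0, 0, 0], [0, 0, 0], [0, 0, 0], [0, 0, 0], [0, 0, 0], [0, 0, 0], [0, 0, 0]], hand=[0.65, 0.65, 0.65, 0.65, 0, 0, 0, 0, 0, 0])

```text
clock: 38.77
tool_pos: [0.4861, -0.2063, 0.1318]
eef_rot: [0.002, 0.66, 0.752, 0.002]
ft_force: [1.5, 5.6, 8.9]
width: 0.0239
grip_force: 53.2
```

Call:
jog_arm(slide=[[0, 0.0146, -0.0105], [0, 0.0306, -0.0187], [0, 0.0476, -0.0245], [0, 0.0653, -0.0276], [0, 0.0833, -0.0281], [0, 0.0941, -0.027], [0, 0.1035, -0.0253], [0, 0.1035, -0.0253], [0, 0.1035, -0.0253], [0, 0.1035, -0.0253]], delta_rot=[[0, 0, 0], [0, 0, 0], [0, 0, 0], [0, 0, 0], [0, 0, 0], [0, 0, 0], [0, 0, 0], [0, 0, 0], [0, 0, 0], [0, 0, 0]], hand=[0, 0, 0, 0, 0, 0, 0, 0, 0, 0])

```text
clock: 39.6
tool_pos: [0.5631, -0.197, 0.1509]
eef_rot: [0.003, 0.66, 0.752, 0.001]
ft_force: [4.3, -8.8, 7.7]
width: 0.0229
grip_force: 61.9
```

Call:
jog_arm(slide=[[0, 0, 0], [0, 0, 0], [0, 0, 0], [0, 0, 0], [0, 0, -0.04], [0, 0, -0.09], [0, 0, -0.14], [0, 0, -0.19], [0.2, 0, -0.2], [0.2, 0, -0.2], [0.2, 0, -0.2], [0.2, 0, -0.2], [0.2, 0, -0.2]], delta_rot=[[0, 0, 0], [0, 0, 0], [0, 0, 0], [0, 0, 0], [0, 0, 0], [0, 0, 0], [0, 0, 0], [0, 0, 0], [0, 0, 0], [0, 0, 0], [0, 0, 0], [0, 0, 0], [0, 0, 0]], hand=[0.6, 0.6, 0.6, 0.6, 0.6, 0.6, 0.6, 0.6, 0.6, 0.6, 0.6, 0.6, 0.6])

```text
clock: 40.68
tool_pos: [0.5407, -0.0434, 0.2984]
eef_rot: [-0.0, 0.658, 0.753, 0.001]
ft_force: [0.5, 0.8, 0.3]
width: 0.0508
grip_force: 0.0
```

Run:
```python
from h import *
ims=[]
for c,(a,b) in (("scene",(210,100)),("side",(150,215))):
    im,K,T=shot(c,c+"11"); marks(c,["lever_ball","pointer_tip","bar_grip","sample_jar1","spice_jar"],8); ims.append(cv2.resize(im[b:b+100,a:a+100],(400,400),interpolation=cv2.INTER_CUBIC))
    x0,y0,r=[*np.round(proj(K,T,[ball(.92)])[0]).astype(int),16]; s=im[y0-r:y0+r,x0-r:x0+r].max(2); n,l,st,ce=cv2.connectedComponentsWithStats((s<45).astype(np.uint8)); k=1+st[1:,4].argmax()
    u=ce[k]+[x0-r,y0-r]; print(u,st[k].tolist(),[(q,proj(K,T,[ball(q)])[0].round(1).tolist()) for q in(.8,.85,.9,.95,1.)])
cv2.imwrite("pics/fin.png",np.hstack(ims))
```

```text
scene lever_ball [([0.56, -0.198, 0.165], 0.51)]
scene pointer_tip [([0.465, 0.101, 0.118], 0.2)]
scene bar_grip [([0.502, -0.057, 0.102], 0.93)]
scene sample_jar1 [([0.591, -0.094, 0.045], 0.93), ([0.481, 0.437, 0.005], 0.92), ([0.546, 0.218, 0.0], 0.9), ([0.571, 0.008, 0.043], 0.84), ([0.569, 0.294, -0.0], 0.66), ([0.561, 0.395, 0.004], 0.59), ([0.562, -0.2, 0.164], 0.34), ([0.54, -0.202, 0.077], 0.26)]
scene spice_jar [([0.731, 0.177, 0.0], 0.91)]
[248.96551724 131.06896552] [11, 13, 9, 9, 58] [(0.8, [252.8, 127.0]), (0.85, [251.5, 128.2]), (0.9, [250.1, 129.4]), (0.95, [248.8, 130.7]), (1.0, [247.5, 132.1])]
side lever_ball [([0.562, -0.2, 0.169], 0.81), ([0.562, -0.217, 0.147], 0.71)]
side pointer_tip [([0.56, -0.216, 0.152], 0.56)]
side bar_grip [([0.504, -0.052, 0.103], 0.83)]
side sample_jar1 [([0.573, 0.013, 0.04], 0.95), ([0.562, 0.388, 0.003], 0.87), ([0.485, 0.437, -0.003], 0.64), ([0.571, 0.302, -0.002], 0.63), ([0.589, -0.094, 0.042], 0.57), ([0.548, 0.22, 0.0], 0.55), ([0.47, 0.097, 0.12], 0.36), ([0.541, -0.052, -0.0], 0.16)]
side spice_jar [([0.731, 0.182, 0.0], 0.62)]
[180.96875  250.140625] [11, 11, 11, 10, 64] [(0.8, [179.9, 246.7]), (0.85, [180.5, 248.0]), (0.9, [181.0, 249.3]), (0.95, [181.6, 250.8]), (1.0, [182.2, 252.3])]
```

View pics/fin.png

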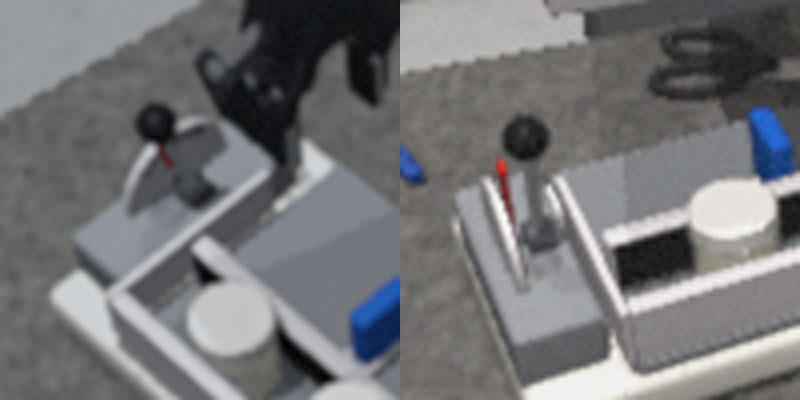

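The lever reads q≈0.93 against the pointer's ≈0.92. I'll check the bar's travel against the open pictures, using its blue fin.

Run:
```python
from h import *
K,T=cam("side")
for n,g in (("side8",S([-105,0,90])),("side11",S([-32,0,90]))):
    im=cv2.imread(f"pics/{n}.png").astype(int); u=proj(K,T,[g])[0].round().astype(int); r=16
    s=im[u[1]-r:u[1]+r,u[0]-r:u[0]+r]; m=((s[:,:,0]-s[:,:,2])>70).astype(np.uint8); k,l,st,ce=cv2.connectedComponentsWithStats(m); j=1+st[1:,4].argmax(); st=st[j]
    top=[ce[j][0]+u[0]-r, st[1]+u[1]-r]; p=onplane(K,T,top,.1)
    d=p-S([0,0,100]); print(n,st.tolist(),p.round(4),"shaker x",round(float(d[0]*np.cos(SA)+d[1]*np.sin(SA)),4))
im,K,T=shot("wrist","w11"); 
L=np.array([[70,-110,87],[70,110,87]])
cv2.imwrite("pics/w11c.png",im)
```

```text
side8 [10, 8, 10, 17, 119] [ 0.4105 -0.0596  0.1   ] shaker x -0.1272
side11 [10, 8, 11, 18, 135] [ 0.4878 -0.0492  0.1   ] shaker x -0.0492
```

View pics/w11.png

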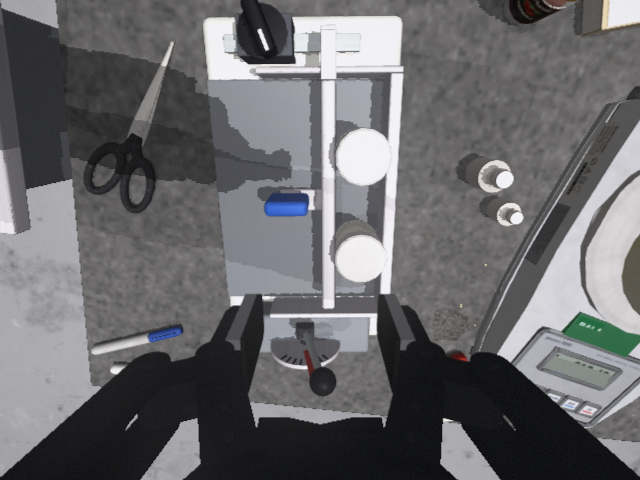

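The bar has travelled about 75 mm and is closed. Both jars sit between bar and fence (lids at (363,157) and (359,258)), the knob at (262,30) is tight, the lever covers the red pointer, and the gripper is clear. Handing in.

```bash
python3 -c "from station import *;print(sign_off())"
```

```text
the job is handed in; nothing more can be done
None
```

I handed the job in with both white-lid jars clamped upright against the fence, the knob tight and the lever within about 0.02 rad of the red pointer by camera; `sign_off` gave no verdict.

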